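Lay over a filter housing and load its core stack

TASK

Put the screwdriver that was left on the rubber pad into the tool tray, then push the standing filter housing over against the pad's edge so that it lies flat on the pad with its round pocket facing up. Drop all the ferrite ring cores that lie on the bench into the pocket, flat in one column, and close the pocket with the white cap, pushed fully home. Leave the other things on the bench where they are.

Things in the scene. Friction and masses are not known exactly. Their poses are not given: they have to be found in the camera images.
- pad: Assembly pad, a fixed aluminium plate with a grey rubber top, 160 mm (its x) x 220 mm (its y) x 20 mm thick, turned a little about z; origin under its centre on the bench, z up. Its +y edge (the left one, seen from the arm) is the stop that the housing's foot stands against.
- housing: Empty filter housing, an aluminium block of about 0.85 kg standing on end, foot within 4 mm of the pad's +y edge: 110 mm (its x) x 110 mm (its y) x 190 mm tall (its z), with a black terminal block 12 mm high on its top end. Too wide to grip. Origin under the centre of its foot; z runs to the terminal end; +y points out of the face with the pocket, away from the pad.
- housing_mid (a point): Centre of the housing's block, axes as the housing. Pushed near the top of its pocket face towards the pad (about 3 N), it tips over the pad's edge, goes over by itself after about 35 degrees and falls flat on the pad, pocket up, its foot end overhanging the edge by 20 to 65 mm. Lying, its pocket face is 130 mm above the bench.
- pocket (a point): Mouth of the round core pocket, where the bore's axis meets the housing's face (85 mm from the foot end, mid-width); axes as the housing, +y out of the bore. Bore 43 mm across, 100 mm deep, flat floor. Around the mouth a dark flared collar stands 4 mm proud of the face, 47 mm across inside at its lip, 57 mm outside.
- core0_mid (a point): Ferrite ring core, a dark grey flat ring 40 mm outside, 24 mm hole, 15 mm thick, 60 g, lying flat on the bench to the right of the pad. This point is its centre, half-way up (7.5 mm above its underside); its z is the ring's axis, either way up. None all through the run if this core is not there.
- core1_mid (a point): Ferrite ring core, a dark grey flat ring 40 mm outside, 24 mm hole, 15 mm thick, 60 g, lying flat on the bench to the right of the pad. This point is its centre, half-way up (7.5 mm above its underside); its z is the ring's axis, either way up. None all through the run if this core is not there.
- core2_mid (a point): Ferrite ring core, a dark grey flat ring 40 mm outside, 24 mm hole, 15 mm thick, 60 g, lying flat on the bench to the right of the pad. This point is its centre, half-way up (7.5 mm above its underside); its z is the ring's axis, either way up. None all through the run if this core is not there.
- core3_mid (a point): Ferrite ring core, a dark grey flat ring 40 mm outside, 24 mm hole, 15 mm thick, 60 g, lying flat on the bench to the right of the pad. This point is its centre, half-way up (7.5 mm above its underside); its z is the ring's axis, either way up. None all through the run if this core is not there.
- core4_mid (a point): Ferrite ring core, a dark grey flat ring 40 mm outside, 24 mm hole, 15 mm thick, 60 g, lying flat on the bench to the right of the pad. This point is its centre, half-way up (7.5 mm above its underside); its z is the ring's axis, either way up. None all through the run if this core is not there.
- core5_mid (a point): Ferrite ring core, a dark grey flat ring 40 mm outside, 24 mm hole, 15 mm thick, 60 g, lying flat on the bench to the right of the pad. This point is its centre, half-way up (7.5 mm above its underside); its z is the ring's axis, either way up. None all through the run if this core is not there.
- cap_mid (a point): Middle of the white pocket cap, on its axis, 18.5 mm above the foot of its plug (8.5 mm above the flange's underside, 7.5 mm below the middle of the knob); its z runs from plug to knob. Fitted, the plug is in the bore and the flange rests on the collar, 4 mm above the housing's face.
- driver_grip (a point): Point to grip on a screwdriver with an amber handle that lies on the pad: 170 mm long, handle 85 mm long and 26 mm across, thin steel shaft. This point is on the axis, 51 mm from the handle's end and 13 mm above what it lies on; its x runs to the blade.
- driver_tip (a point): Tip of the screwdriver's blade, 119 mm from the grip point; axes as there.
- tray: Black open tool tray, fixed, 260 mm (its x) x 130 mm (its y) x 30 mm high, walls and floor 3 mm, on the bench to the left; origin under its centre.
- spool: Reel of solder wire (bystander), 54 mm across, 44 mm tall, standing among the cores; origin under its centre. Leave it alone.
- tape: Roll of brown tape (bystander), 90 mm across, 24 mm high, lying flat beyond the pad. Leave it alone.
- flux: Small white flux bottle (bystander), 44 mm across, 80 mm tall, beyond the pad. Leave it alone.
- meter: Hand multimeter (bystander), 85 x 170 x 36 mm, lying beyond the tray. Leave it alone.
- wrench: Steel spanner (bystander), 180 mm long, 8 mm thick, lying between the arm and the tray. Leave it alone.
- cup: White cup (bystander), 72 mm across, 85 mm tall, at the front right. Leave it alone.
- cap: White pocket cap, 45 g, 37 mm tall, standing on its plug in front of the pad: plug 39 mm across and 10 mm long with a tapered foot, then a flange 64 mm across and 5 mm thick, then a round knob 22 mm across and 22 mm tall. Origin under the plug's centre.
- driver: The same screwdriver, origin 13 mm under the middle of its length.
Things that resemble listed ones, but are neither listed nor needed, are in the scene too. Leave any green look-alike of the part that bears core1_mid alone.

How it is judged:
By the outcome, as a careful person would: the job done as asked, in the order asked, and still so for the second after the job is handed in, with the robot touching nothing.
Of core0, core1, core2, core3, core4, core5 only 4 to 6 are there at a start; the rules pass over those that are not, and their reading is None.
At some moment in a run one of core0, core1, core2, core3, core4, core5, cap may be knocked a few centimetres aside while the robot is not near it.
Once in a run the grip may slacken for a moment while it holds something.
It also fails if it takes over 210 s, if anything falls off the work surface, if the arm or the gripper's body presses on something with over 40 N, if the wrist force passes 120 N, or if a joint passes its speed limit or range.

ROBOT

A 6-joint arm with a two-finger parallel gripper is mounted at the origin on the work surface. World frame = base frame: x ahead of the robot, y to its left, z up, the work surface at z = 0. Lengths are in m, angles in degrees, forces in N, time in s.
With the tool pointing down it reaches from about 0.4 to 0.825 m from the base axis. Payload 7 kg.
Tool frame: the origin (TCP) lies at the very end of the fingers, on their centre line; the grasp point (between the pads) lies 19 mm behind it; x points along the fingers, y is the direction in which the jaws open and shut, and the axes are right-handed (so a half turn about x gives the same grasp; the last joint's range is limited). The gripper opens to 88 mm and grips with 3 to 60 N. Pads are 19 mm wide; open, the fingers measure 130 mm over their backs; the gripper's body (78 mm by 193 mm) begins 47 mm behind the grasp point.
Start: joints at [86.694, 20.546, 0.682, 0, -70.136, -16.507], TCP at [0.229, 0.635, 0.227] pointing down, gripper open.
Joint ranges: [-176.03, 176.03], [-82.01, 121.73], [-58.28, 71.71], [-173.87, 95.51], [-174.79, -0.11], [-173.66, 173.66]. Speed limits (degrees/s): [136.94, 136.94, 172.46, 180, 180, 180].

INTERFACE

Orientations are given as [roll, pitch, yaw] about the fixed x, y, z axes, in that order (R = Rz(yaw) Ry(pitch) Rx(roll)).
In Python, from plant import monitor, eyes, ticket gives the robot as it stands. The module is installed in compiled form; this text tells all that it offers.
- The arm moves only by the shell command python3 -m crank 'ROWS'. ROWS is JSON, a list of rows, each an object with "linear": the shift along the world's x, y, z in units of 60 mm (1.0 is 60 mm), a list of three; "rot": the turn, a rotation vector about the world's x, y, z in units of 5 degrees (1.0 is 5 degrees), a list of three; "hand": the opening, from 0 (shut) to 1 (fully open). In form: [{"linear": [tx, ty, tz], "rot": [ax, ay, az], "hand": hand}, ...]. A call has 1 to 20 rows; each row shifts and turns the pose as measured when the row begins; what a row does not reach is not made up. A row lasts 1/8 s, in which the tool goes at most 62.5 mm and 10.7 degrees, less where a joint would pass 70% of its speed; a pose out of reach is approached as far as the arm can. A call is refused whole if a number of a shift passes 1 or a number of a turn 1, either way. A call with a gripper value outside its range is refused whole. The fingers move at their own pace and stop on an object; the grip force is fixed at half the most. Time passes only in rows, so rows that do not move let the fingers close. It gives the time, the measured TCP pose, the force and the opening at its end, in the units of the state.
- monitor.get_obs(): the state, without advancing time (a new reading comes with each control period).
- eyes.snapshot(name): name is "scene" or "top" or "wrist"; returns a dict with "image" (480x640x3 uint8, red, green, blue), "depth" (480x640 float32, m along the optical axis (not along the pixel's ray), 0 where there is no reading), "K" (3x3 intrinsics, pixels), "k1" (the pictures are not rectified: a ray, as slopes to the right and down, at radius r is drawn at 1 + k1 r^2 times it, then the intrinsics apply), "camera_from_world" (4x4, takes a point from world to camera coordinates); the wrist camera has in their place "hand_eye" (4x4, takes a point from camera to tool coordinates, whose origin is the TCP and whose axes are the tool frame's). Camera axes: x right, y up, looking along -z (the intrinsics and any distortion apply to the point x, -y, -z); pixel columns grow to the right and rows downward; lengths in m; the calibration is good to about 2 mm. A picture is of the moment at which its call begins: read the wrist's pose just before it.
- ticket.close_job(): hands the job in, once; it reports no verdict.
The state is a dict: "clock": time; "joint_pos": joint angles; "qvel": joint speeds; "tau": joint torques, N m; "tool_pos": TCP position; "orientation": TCP orientation; "force": force on the tool from outside, world axes, zero at the start; "moment": the same for the moment, N m; "opening": finger opening in m.
Only numpy, scipy, OpenCV 4.12 (cv2) and the standard library are available. Lean on these libraries where they do the work, as an engineer would, in place of code of your own. Each camera call takes 0.05 s, during which the arm holds its last target.

## Working session

There is one attempt and no reset: what is moved stays moved. The work goes in short steps, Python scripts to look and compute and a shell command to move; the robot and the scene stay as the last step left them, time stands still between calls to the robot, and variables do not carry over. Pictures are saved under pics/ and viewed, and the job is handed in when it is done.

```bash
ls; mkdir -p pics; cat > h.py <<'E'
import numpy as np, cv2, pickle
from plant import monitor, eyes, ticket
from scipy.spatial.transform import Rotation as R
def T_tool():
    o=monitor.get_obs(); T=np.eye(4); T[:3,:3]=R.from_euler('xyz',o['orientation'],degrees=True).as_matrix(); T[:3,3]=o['tool_pos']; return T
def snap(name,fn=None):
    T=T_tool(); s=eyes.snapshot(name)
    s['wc']=T@np.array(s['hand_eye']) if name=='wrist' else np.linalg.inv(s['camera_from_world'])
    if fn:
        cv2.imwrite('pics/%s.png'%fn,s['image'][:,:,::-1]); pickle.dump(s,open('pics/%s.pkl'%fn,'wb'))
    return s
def load(fn): return pickle.load(open('pics/%s.pkl'%fn,'rb'))
def ray(s,u,v):
    K=np.array(s['K']); D=np.array([s['k1'],0,0,0,0],float)
    p=cv2.undistortPoints(np.array([[[u,v]]],float),K,D)[0,0]
    d=np.array([p[0],-p[1],-1.]); return s['wc'][:3,:3]@d, s['wc'][:3,3]
def pz(s,u,v,z):
    d,o=ray(s,u,v); return o+d*(z-o[2])/d[2]
def pd(s,u,v):
    d,o=ray(s,u,v); return o+d*float(s['depth'][int(round(v)),int(round(u))])
def proj(s,P):
    q=np.linalg.inv(s['wc'])@np.append(P,1); x=q[0]/-q[2]; y=-q[1]/-q[2]; f=1+s['k1']*(x*x+y*y); K=np.array(s['K'])
    return K[0,0]*x*f+K[0,2],K[1,1]*y*f+K[1,2]
def crop(fn,x0,y0,x1,y1,out,k=None):
    im=cv2.imread('pics/%s.png'%fn)[y0:y1,x0:x1]; k=k or min(800/(x1-x0),600/(y1-y0))
    cv2.imwrite('pics/%s.png'%out,cv2.resize(im,None,fx=k,fy=k,interpolation=cv2.INTER_CUBIC)); print('scale',k)
E
python3 - <<'E'
from h import *
print(monitor.get_obs())
for n in ['scene','top','wrist']:
    s=snap(n,n+'0'); print(n,s['K'],s['k1'],s['wc'].round(3))
E
```

```text
pics
{'clock': 0.0, 'joint_pos': array([ 8.66937151e+01,  2.05908914e+01,  6.33986520e-01, -2.06807061e-02,
       -7.01360754e+01, -1.65073804e+01]), 'qvel': array([-0.07298113,  0.08116648,  0.01110509,  0.04286998, -0.06478679,
       -0.03361501]), 'tau': array([ 3.70825786e-03, -5.82717776e+01,  2.93049842e+01,  6.99722797e+00,
        6.87510154e-03, -1.50496826e-04]), 'tool_pos': array([0.2286502 , 0.63457112, 0.22562868]), 'orientation': array([  94.69911617,   89.90500835, -105.121592  ]), 'force': array([-0.12676567, -0.32793112, -0.83164461]), 'moment': array([ 0.00154992,  0.06079889, -0.03644427]), 'opening': 0.08781836580936225}
scene [[438.0584533    0.         323.13996548]
 [  0.         438.0584533  239.00987814]
 [  0.           0.           1.        ]] 0.032536583815892944 [[ 0.431 -0.601  0.673  1.254]
 [ 0.902  0.291 -0.317 -0.366]
 [-0.005  0.744  0.668  0.807]
 [ 0.     0.     0.     1.   ]]
top [[566.52355561   0.         315.44803217]
 [  0.         566.52355561 243.89884744]
 [  0.           0.           1.        ]] 0.05181618842927311 [[-1.000e-03  9.930e-01 -1.210e-01  3.320e-01]
 [-1.000e+00 -2.000e-03 -1.000e-02 -1.200e-02]
 [-1.100e-02  1.210e-01  9.930e-01  1.638e+00]
 [ 0.000e+00  0.000e+00  0.000e+00  1.000e+00]]
wrist [[371.97644179   0.         320.10471486]
 [  0.         371.97644179 239.30772563]
 [  0.           0.           1.        ]] -0.0568457204093481 [[-0.337  0.896  0.287  0.308]
 [-0.941 -0.322 -0.101  0.606]
 [ 0.002 -0.305  0.952  0.383]
 [ 0.     0.     0.     1.   ]]
```

View pics/scene0.png

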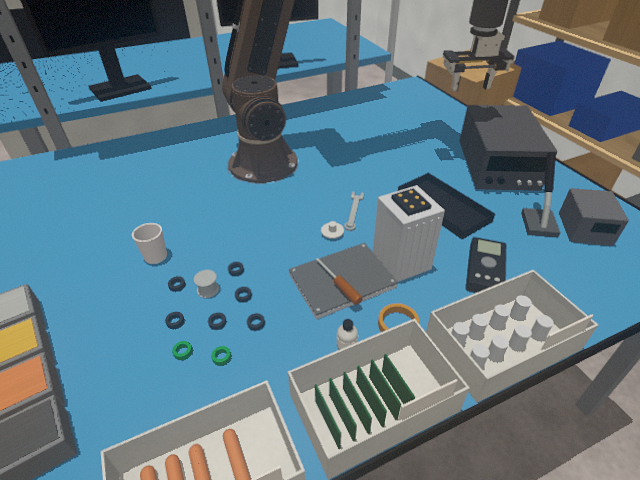

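View pics/top0.png

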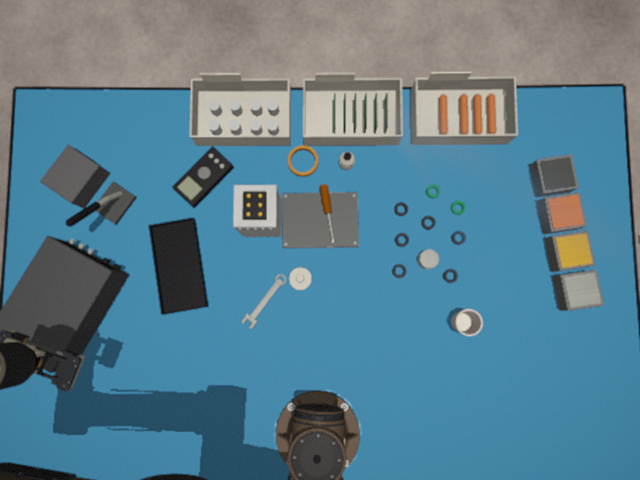

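View pics/wrist0.png

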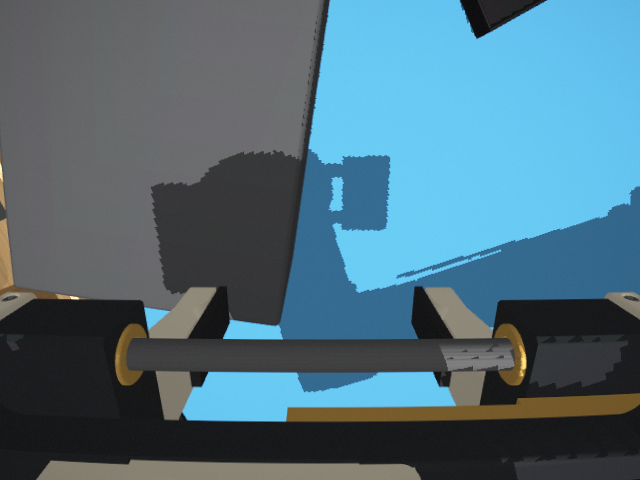

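```bash
python3 - <<'E'
from h import *
crop('top0',370,170,490,300,'t_a',4.6); crop('top0',140,140,380,320,'t_b',3.3)
E
```

```text
scale 4.6
scale 3.3
```

View pics/t_a.png

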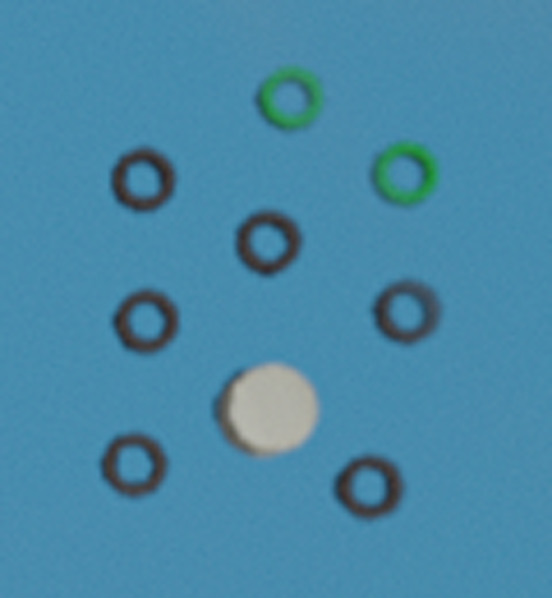

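View pics/t_b.png

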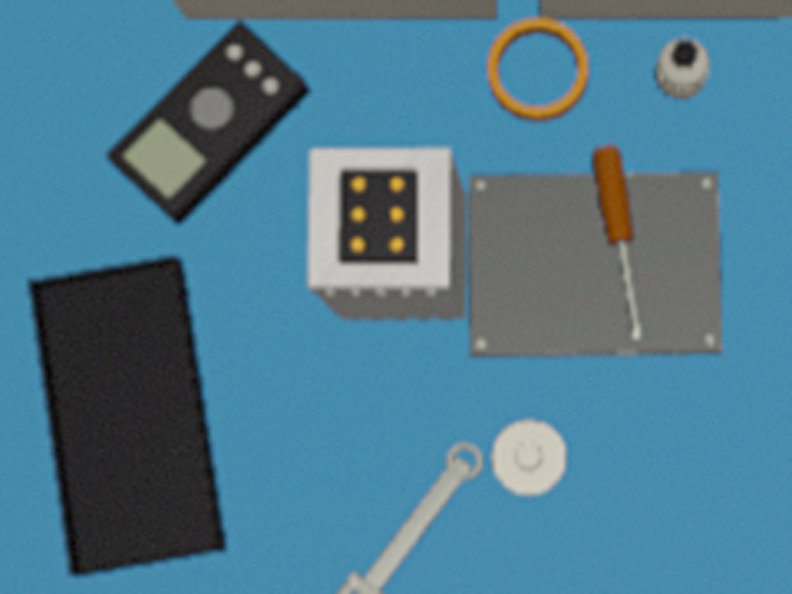

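```bash
python3 - <<'E'
from h import *
s=load('top0')
A=lambda x,y:(370+x/4.6,170+y/4.6); B=lambda x,y:(140+x/3.3,140+y/3.3)
print('cores')
for x,y in [(143,180),(268,243),(146,321),(407,312),(134,465),(369,487)]: print(pz(s,*A(x,y),.015).round(4), pd(s,*A(x+24,y)).round(3))
print('green',[pz(s,*A(x,y),.015).round(3) for x,y in [(290,99),(404,174)]],'spool',pz(s,*A(271,408),.044))
print('pad',[pz(s,*B(x,y),.02).round(4) for x,y in [(470,174),(718,172),(721,354),(471,356)]])
print('house top',[pz(s,*B(x,y),.19).round(4) for x,y in [(308,149),(451,149),(450,288),(308,287)]], pd(s,*B(325,200)), pd(s,*B(370,225)))
print('cap',pz(s,*B(529,455),.037),pz(s,*B(530,458),.015))
print('driver',[pz(s,*B(x,y),.033).round(4) for x,y in [(606,150),(621,240),(637,335)]],pz(s,*B(637,335),.023))
print('tray',[pz(s,*B(x,y),.03).round(4) for x,y in [(30,283),(178,260),(224,548),(74,574)]])
print('flux',pz(s,*B(684,50),.08),'tape',pz(s,*B(538,68),.024),'wrench',[pz(s,*B(x,y),.008) for x,y in [(464,460),(350,590)]])
print('meter',[pz(s,*B(x,y),.036).round(3) for x,y in [(240,22),(308,90),(180,222),(108,155)]])
E
```

```text
cores
[ 0.6311 -0.2435  0.015 ] [ 0.631 -0.259  0.013]
[ 0.5907 -0.3209  0.015 ] [ 0.591 -0.336  0.015]
[ 0.5415 -0.2437  0.015 ] [ 0.542 -0.259  0.012]
[ 0.5468 -0.4061  0.015 ] [ 0.548 -0.422  0.009]
[ 0.4512 -0.2344  0.015 ] [ 0.451 -0.25   0.011]
[ 0.4374 -0.3792  0.015 ] [ 0.437 -0.393  0.018]
green [array([ 0.683, -0.337,  0.015]), array([ 0.634, -0.407,  0.015])] spool [ 0.48391075 -0.3146272   0.044     ]
pad [array([0.6798, 0.1009, 0.02  ]), array([ 0.6808, -0.1176,  0.02  ]), array([ 0.5195, -0.1187,  0.02  ]), array([0.5182, 0.0991, 0.02  ])]
house top [array([0.6637, 0.2172, 0.19  ]), array([0.6634, 0.1042, 0.19  ]), array([0.5524, 0.1042, 0.19  ]), array([0.5534, 0.2155, 0.19  ])] [0.62196505 0.20267775 0.19368277] [0.5997172  0.16559997 0.20561283]
cap [0.43078142 0.04770756 0.037     ] [0.42952992 0.0476525  0.015     ]
driver [array([ 0.698, -0.019,  0.033]), array([ 0.6181, -0.0319,  0.033 ]), array([ 0.5347, -0.0454,  0.033 ])] [ 0.53595814 -0.045601    0.023     ]
tray [array([0.5819, 0.4819, 0.03  ]), array([0.6019, 0.3542, 0.03  ]), array([0.3524, 0.3086, 0.03  ]), array([0.3308, 0.4356, 0.03  ])]
flux [ 0.77410419 -0.08567396  0.08      ] tape [0.77422335 0.04092962 0.024     ] wrench [array([0.42831954, 0.10548382, 0.008     ]), array([0.31626688, 0.20325061, 0.008     ])]
meter [array([0.813, 0.303, 0.036]), array([0.752, 0.242, 0.036]), array([0.634, 0.352, 0.036]), array([0.694, 0.416, 0.036])]
```

```bash
cat >> h.py <<'E'
def plan(pos,yaw=None,n=None):
    """yaw: jaw direction in deg (mod 180), tool down"""
    T=T_tool(); o=monitor.get_obs()
    d=(np.array(pos)-T[:3,3])/0.06
    print('t',round(o['clock'],2),'tcp',T[:3,3].round(4),'units',d.round(2),'op',round(o['opening'],4),'F',np.round(o['force'],1))
    y=T[:3,1]; cur=np.degrees(np.arctan2(y[1],y[0])); 
    if yaw is not None:
        e=(yaw-cur+90)%180-90
        best=None
        tgt=cur+e
        a=np.radians(tgt); Y=np.array([np.cos(a),np.sin(a),0]); X=np.array([0,0,-1.]); Rt=np.c_[X,Y,np.cross(X,Y)]
        rv=R.from_matrix(Rt@T[:3,:3].T).as_rotvec(degrees=True)/5
        print('jaw',cur.round(1),'rot units',rv.round(2), 'j6',o['joint_pos'][5].round(1))
E
python3 - <<'E'
from h import *
plan([.5,-.03,.3],99.3)
E
```

```text
t 0.15 tcp [0.2287 0.6347 0.2258] units [  4.52 -11.08   1.24] op 0.0876 F [-0.6 -0.4 -0.6]
jaw -109.8 rot units [0.02 0.   5.82] j6 -16.5
```

```bash
python3 -m crank '[{"linear":[0.3,-0.5,0.6],"rot":[0,0,0.5],"hand":0.7},{"linear":[0.4,-0.9,0.6],"rot":[0,0,0.5],"hand":0.7},{"linear":[0.4,-0.9,0],"rot":[0,0,0.5],"hand":0.7},{"linear":[0.4,-0.9,0],"rot":[0,0,0.5],"hand":0.7},{"linear":[0.4,-0.9,0],"rot":[0,0,0.5],"hand":0.7},{"linear":[0.4,-0.9,0],"rot":[0,0,0.5],"hand":0.7},{"linear":[0.4,-0.9,0],"rot":[0,0,0.5],"hand":0.7},{"linear":[0.4,-0.9,0],"rot":[0,0,0.5],"hand":0.7},{"linear":[0.4,-0.9,0],"rot":[0,0,0.5],"hand":0.7},{"linear":[0.4,-0.9,0],"rot":[0,0,0.5],"hand":0.7},{"linear":[0.4,-0.9,0],"rot":[0,0,0.5],"hand":0.7},{"linear":[0.4,-0.9,0],"rot":[0,0,0.3],"hand":0.7}]'
python3 - <<'E'
from h import *
plan([.6,-.03,.25],99.3)
E
```

```text
clock: 1.65
tool_pos: [0.5114, -0.0035, 0.2946]
orientation: [137.5, 89.7, -31.9]
force: [1.3, 0.7, 0.3]
opening: 0.0614
t 1.65 tcp [ 0.5114 -0.0035  0.2946] units [ 1.48 -0.44 -0.74] op 0.0614 F [1.3 0.7 0.3]
jaw -79.4 rot units [ 0.04  0.06 -0.26] j6 78.6
```

```bash
python3 -m crank '[{"linear":[0.5,-0.2,-0.3],"rot":[0,0,-0.2],"hand":0.7},{"linear":[0.5,-0.2,-0.3],"rot":[0,0,0],"hand":0.7},{"linear":[0.4,0,0],"rot":[0,0,0],"hand":0.7},{"linear":[0,0,0],"rot":[0,0,0],"hand":0.7}]'
python3 - <<'E'
from h import *
plan([.65,-.027,.05],99.3)
s=snap('wrist','w1'); print(s['wc'].round(3))
E
```

```text
clock: 2.15
tool_pos: [0.598, -0.0337, 0.2561]
orientation: [124.3, 89.7, -46.5]
force: [-0.4, 1.1, 0.5]
opening: 0.0615
t 2.15 tcp [ 0.598  -0.0337  0.2561] units [ 0.87  0.11 -3.43] op 0.0615 F [-0.4  1.1  0.5]
jaw -80.8 rot units [0.04 0.04 0.03] j6 83.5
[[ 0.161  0.941  0.298  0.681]
 [-0.987  0.152  0.054 -0.021]
 [ 0.006 -0.303  0.953  0.414]
 [ 0.     0.     0.     1.   ]]
```

View pics/w1.png

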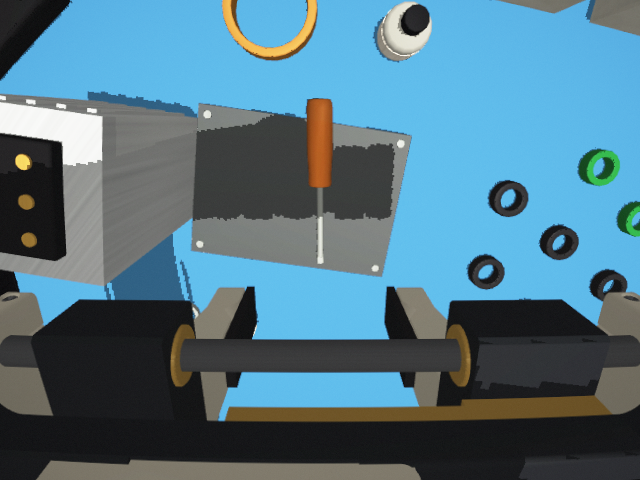

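```bash
python3 - <<'E'
from h import *
s=load('w1')
a=pz(s,319,101,.033);b=pz(s,319,187,.033);c=pz(s,320,262,.033)
print(a,b,c,np.linalg.norm(a-b),np.linalg.norm(a-c),a+(c-a)*51/170, c+(a-c)*119/170)
print([pz(s,u,v,.02).round(4) for u,v in [(198,103),(411,135),(382,276),(192,251)]])
E
```

```text
[ 0.70007346 -0.01869575  0.033     ] [ 0.61719594 -0.03214497  0.033     ] [ 0.53581983 -0.04645482  0.033     ] 0.08396168420789493 0.16658277645881342 [ 0.65079737 -0.02702347  0.033     ] [ 0.65079737 -0.02702347  0.033     ]
[array([0.68  , 0.1014, 0.02  ]), array([ 0.6836, -0.1173,  0.02  ]), array([ 0.5251, -0.1206,  0.02  ]), array([0.5209, 0.0973, 0.02  ])]
```

```bash
python3 -m crank '[{"linear":[0.45,0.06,-0.2],"rot":[0,0,0],"hand":0.7},{"linear":[0.4,0.05,-0.7],"rot":[0,0,0],"hand":0.7},{"linear":[0,0,-0.7],"rot":[0,0,0],"hand":0.7},{"linear":[0,0,-0.7],"rot":[0,0,0],"hand":0.7},{"linear":[0,0,-0.5],"rot":[0,0,0],"hand":0.7},{"linear":[0,0,-0.3],"rot":[0,0,0],"hand":0.7},{"linear":[0,0,0],"rot":[0,0,0],"hand":0.7}]'
python3 - <<'E'
from h import *
plan([.651,-.027,.024],99.3)
E
```

```text
clock: 3.08
tool_pos: [0.645, -0.0248, 0.0687]
orientation: [157.6, 89.6, -13.1]
force: [-0.6, -0.9, 1.0]
opening: 0.0612
t 3.08 tcp [ 0.645  -0.0248  0.0687] units [ 0.1  -0.04 -0.75] op 0.0612 F [-0.6 -0.9  1. ]
jaw -80.7 rot units [ 0.02  0.08 -0.01] j6 84.0
```

```bash
python3 -m crank '[{"linear":[0.1,-0.03,-0.35],"rot":[0,0,0],"hand":0.7},{"linear":[0,0,-0.3],"rot":[0,0,0],"hand":0.7},{"linear":[0,0,-0.08],"rot":[0,0,0],"hand":0.7},{"linear":[0,0,0],"rot":[0,0,0],"hand":0.7}]'
python3 - <<'E'
from h import *
plan([.651,-.027,.024],99.3)
E
```

```text
clock: 3.58
tool_pos: [0.6522, -0.026, 0.0253]
orientation: [165.0, 89.4, -5.6]
force: [-0.9, 0.4, -0.2]
opening: 0.0611
t 3.58 tcp [ 0.6522 -0.026   0.0253] units [-0.02 -0.02 -0.02] op 0.0611 F [-0.9  0.4 -0.2]
jaw -80.6 rot units [ 0.01  0.12 -0.02] j6 84.2
```

Close, lift slightly.

```bash
python3 -m crank '[{"linear":[0,0,0],"rot":[0,0,0],"hand":0.3},{"linear":[0,0,0],"rot":[0,0,0],"hand":0},{"linear":[0,0,0],"rot":[0,0,0],"hand":0},{"linear":[0,0,0],"rot":[0,0,0],"hand":0},{"linear":[0,0,0],"rot":[0,0,0],"hand":0},{"linear":[0,0,0.3],"rot":[0,0,0],"hand":0},{"linear":[0,0,0.5],"rot":[0,0,0],"hand":0},{"linear":[0,0,0.5],"rot":[0,0,0],"hand":0}]'
python3 - <<'E'
from h import *
plan([.651,-.027,.28],99.3)
snap('wrist','w2')
E
```

```text
clock: 4.58
tool_pos: [0.6513, -0.0263, 0.1067]
orientation: [158.8, 89.5, -11.8]
force: [0.1, -0.1, -0.5]
opening: 0.0242
t 4.58 tcp [ 0.6513 -0.0263  0.1067] units [-0.01 -0.01  2.89] op 0.0242 F [ 0.1 -0.1 -0.5]
jaw -80.6 rot units [ 0.02  0.1  -0.02] j6 84.3
```

View pics/w2.png

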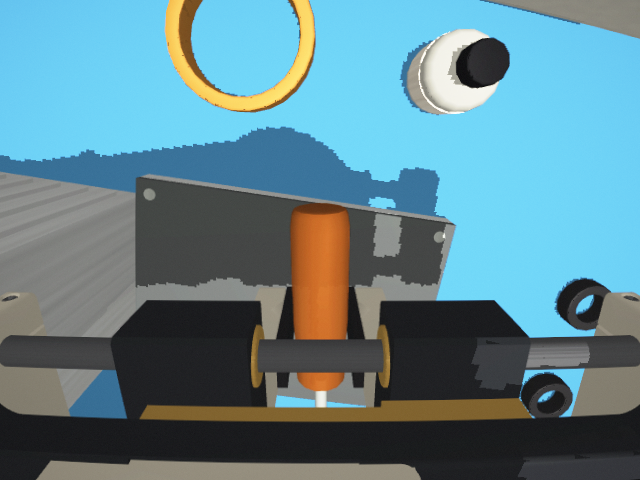

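```bash
python3 -m crank '[{"linear":[-0.4,0,0.1],"rot":[0,0,0],"hand":0},{"linear":[-0.7,0,0.1],"rot":[0,0,0],"hand":0},{"linear":[-0.8,0,0.1],"rot":[0,0,0],"hand":0},{"linear":[-0.7,0,0],"rot":[0,0,0],"hand":0},{"linear":[-0.4,0,0],"rot":[0,0,0],"hand":0},{"linear":[0,0,0],"rot":[0,0,0],"hand":0}]'
python3 - <<'E'
from h import *
plan([.475,.3,.12],99.3)
E
```

```text
clock: 5.38
tool_pos: [0.4711, -0.0263, 0.138]
orientation: [173.2, 88.5, 2.6]
force: [0.9, 0.3, 0.5]
opening: 0.0243
t 5.38 tcp [ 0.4711 -0.0263  0.138 ] units [ 0.06  5.44 -0.3 ] op 0.0243 F [0.9 0.3 0.5]
jaw -80.5 rot units [-0.01  0.3  -0.03] j6 77.9
```

```bash
python3 -m crank '[{"linear":[0,0.4,0],"rot":[0,0,0],"hand":0},{"linear":[0,0.8,0],"rot":[0,0.1,0],"hand":0},{"linear":[0,0.8,0],"rot":[0,0.1,0],"hand":0},{"linear":[0,0.8,0],"rot":[0,0.1,0],"hand":0},{"linear":[0,0.8,0],"rot":[0,0,0],"hand":0},{"linear":[0.1,0.8,0],"rot":[0,0,0],"hand":0},{"linear":[0.1,0.8,0],"rot":[0,0,0],"hand":0},{"linear":[0.1,0.8,-0.2],"rot":[0,0,0],"hand":0},{"linear":[0.1,0.5,-0.3],"rot":[0,0,0],"hand":0},{"linear":[0,0.2,0],"rot":[0,0,0],"hand":0},{"linear":[0,0,0],"rot":[0,0,0],"hand":0}]'
python3 - <<'E'
from h import *
plan([.5,.401,.008],100)
snap('wrist','w3')
E
```

```text
clock: 6.75
tool_pos: [0.5037, 0.3941, 0.116]
orientation: [-157.1, 89.1, 32.4]
force: [0.7, -0.1, -0.3]
opening: 0.0241
t 6.75 tcp [0.5037 0.3941 0.116 ] units [-0.06  0.11 -1.8 ] op 0.0241 F [ 0.7 -0.1 -0.3]
jaw -80.5 rot units [-0.09  0.15  0.11] j6 43.5
```

View pics/w3.png

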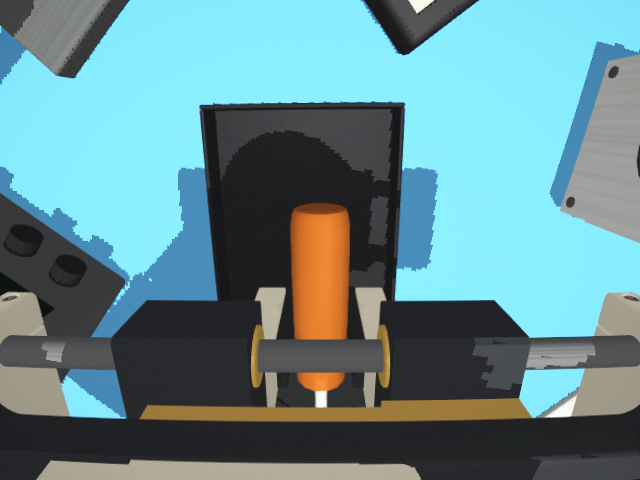

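```bash
python3 -m crank '[{"linear":[-0.05,0.1,-0.4],"rot":[0,0.1,0.1],"hand":0},{"linear":[0,0,-0.5],"rot":[0,0,0],"hand":0},{"linear":[0,0,-0.4],"rot":[0,0,0],"hand":0},{"linear":[0,0,-0.2],"rot":[0,0,0],"hand":0},{"linear":[0,0,0],"rot":[0,0,0],"hand":0}]'
python3 - <<'E'
from h import *
plan([.5,.401,.009],100)
E
```

```text
clock: 7.42
tool_pos: [0.5005, 0.396, 0.024]
orientation: [-119.0, 89.4, 70.7]
force: [-0.1, -0.4, -1.2]
opening: 0.0242
t 7.42 tcp [0.5005 0.396  0.024 ] units [-0.01  0.08 -0.25] op 0.0242 F [-0.1 -0.4 -1.2]
jaw -80.2 rot units [-0.12  0.04  0.04] j6 44.2
```

```bash
python3 -m crank '[{"linear":[0,0.05,-0.14],"rot":[0,0,0],"hand":0},{"linear":[0,0.03,-0.11],"rot":[0,0,0],"hand":0},{"linear":[0,0,0],"rot":[0,0,0],"hand":0}]'
python3 - <<'E'
from h import *
plan([.5,.401,.009],100)
E
```

```text
clock: 7.8
tool_pos: [0.5015, 0.4021, 0.0101]
orientation: [-123.6, 89.2, 66.2]
force: [-0.2, -0.4, -1.0]
opening: 0.0245
t 7.8 tcp [0.5015 0.4021 0.0101] units [-0.03 -0.02 -0.02] op 0.0245 F [-0.2 -0.4 -1. ]
jaw -80.2 rot units [-0.15  0.06  0.04] j6 44.0
```

```bash
python3 -m crank '[{"linear":[0,0,0],"rot":[0,0,0],"hand":0.5},{"linear":[0,0,0],"rot":[0,0,0],"hand":0.5},{"linear":[0,0,0],"rot":[0,0,0],"hand":0.5},{"linear":[0,0,0.2],"rot":[0,0,0],"hand":0.5},{"linear":[0,0,0.5],"rot":[0,0,0],"hand":0.5},{"linear":[0,0,0.9],"rot":[0,0,0],"hand":0.5},{"linear":[0,0,0.9],"rot":[0,0,0],"hand":0.5},{"linear":[0,0,0.9],"rot":[0,0,0],"hand":0.3}]'
python3 - <<'E'
from h import *
plan([.608,.275,.17],0)
snap('wrist','w4')
E
```

```text
clock: 8.8
tool_pos: [0.4998, 0.3996, 0.2198]
orientation: [-116.6, 89.5, 73.2]
force: [0.0, 0.5, 0.1]
opening: 0.0386
t 8.8 tcp [0.4998 0.3996 0.2198] units [ 1.8  -2.08 -0.83] op 0.0386 F [0.  0.5 0.1]
jaw -80.2 rot units [-0.1  -0.04 16.04] j6 43.9
```

View pics/w4.png

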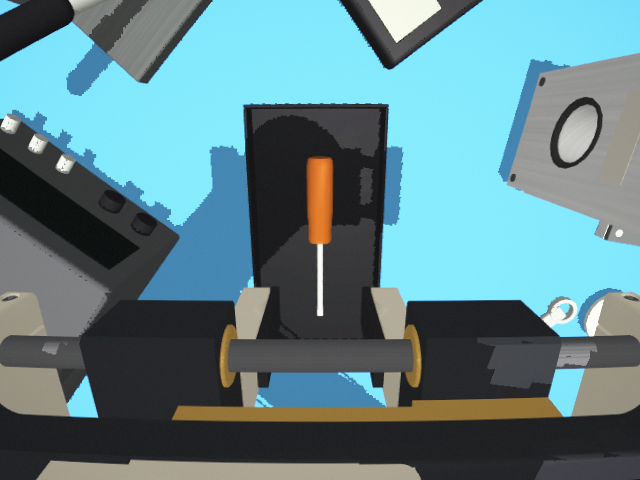

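```bash
python3 -m crank '[{"linear":[0.1,0,0],"rot":[0,0,1],"hand":0},{"linear":[0.15,-0.1,0],"rot":[0,0,1],"hand":0},{"linear":[0.15,-0.1,0],"rot":[0,0,1],"hand":0},{"linear":[0.15,-0.1,0],"rot":[0,0,1],"hand":0},{"linear":[0.15,-0.1,0],"rot":[0,0,1],"hand":0},{"linear":[0.15,-0.1,0],"rot":[0,0,1],"hand":0},{"linear":[0.15,-0.1,0],"rot":[0,0,1],"hand":0},{"linear":[0.15,-0.1,0],"rot":[0,0,1],"hand":0},{"linear":[0.15,-0.1,0],"rot":[0,0,1],"hand":0},{"linear":[0.15,-0.1,0],"rot":[0,0,1],"hand":0},{"linear":[0.15,-0.2,0],"rot":[0,0,1],"hand":0},{"linear":[0.15,-0.2,0],"rot":[0,0,1],"hand":0},{"linear":[0.1,-0.2,0],"rot":[0,0,1],"hand":0},{"linear":[0,-0.2,0],"rot":[0,0,1],"hand":0},{"linear":[0,-0.2,0],"rot":[0,0,1],"hand":0},{"linear":[0,0,0],"rot":[0,0,1],"hand":0},{"linear":[0,0,0],"rot":[0,0,0],"hand":0}]'
python3 - <<'E'
from h import *
plan([.608,.255,.17],0)
snap('wrist','w5')
E
```

```text
clock: 10.98
tool_pos: [0.6175, 0.2831, 0.2474]
orientation: [-154.1, 88.0, 118.5]
force: [-0.4, 0.0, 0.4]
opening: 0.0002
t 10.97 tcp [0.6175 0.2831 0.2474] units [-0.16 -0.47 -1.29] op 0.0002 F [-0.4  0.   0.4]
jaw 2.6 rot units [-0.36 -0.18 -0.51] j6 143.2
```

View pics/w5.png

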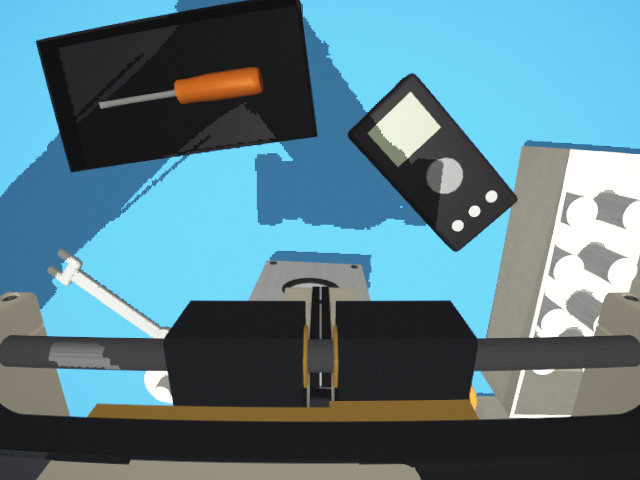

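```bash
python3 -m crank '[{"linear":[-0.08,-0.1,-0.4],"rot":[-0.3,-0.2,-0.5],"hand":0},{"linear":[-0.08,0,-0.6],"rot":[0,0,0],"hand":0},{"linear":[0,0,-0.3],"rot":[0,0,0],"hand":0},{"linear":[0,-0.1,0],"rot":[0,0,0],"hand":0},{"linear":[0,0,0],"rot":[0,0,0],"hand":0}]'
python3 - <<'E'
from h import *
plan([.6085,.23,.168],0)
E
```

```text
clock: 11.65
tool_pos: [0.6081, 0.2715, 0.1706]
orientation: [138.0, 89.5, 47.4]
force: [0.2, -0.5, 0.9]
opening: 0.0005
t 11.65 tcp [0.6081 0.2715 0.1706] units [ 0.01 -0.69 -0.04] op 0.0005 F [ 0.2 -0.5  0.9]
jaw -0.6 rot units [-0.08  0.07  0.11] j6 138.7
```

Approach and push slowly.

```bash
python3 -m crank '[{"linear":[0,-0.25,0],"rot":[0,0,0],"hand":0},{"linear":[0,-0.25,0],"rot":[0,0,0],"hand":0},{"linear":[0,-0.2,0],"rot":[0,0,0],"hand":0},{"linear":[0,-0.2,0],"rot":[0,0,0],"hand":0},{"linear":[0,-0.2,0],"rot":[0,0,0],"hand":0}]'
python3 - <<'E'
from h import *
plan([.6085,.13,.18],0)
snap('scene','s1')
E
```

```text
clock: 12.28
tool_pos: [0.6106, 0.2034, 0.1752]
orientation: [132.3, 89.0, 41.7]
force: [0.1, 3.5, 3.6]
opening: 0.0004
t 12.28 tcp [0.6106 0.2034 0.1752] units [-0.03 -1.22  0.08] op 0.0004 F [0.1 3.5 3.6]
jaw -0.6 rot units [-0.14  0.15  0.11] j6 143.8
```

View pics/s1.png

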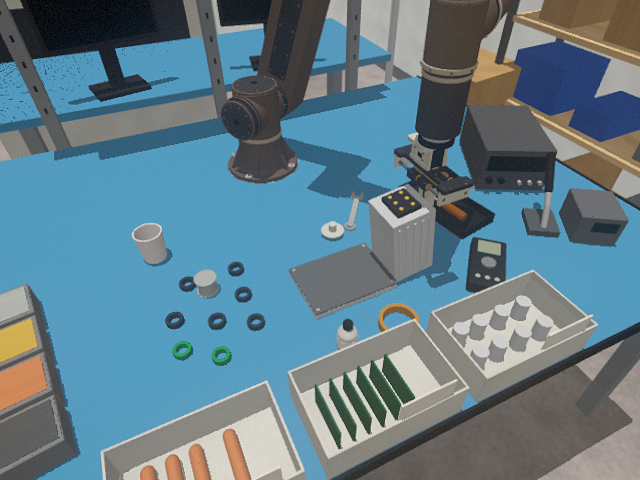

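```bash
python3 -m crank '[{"linear":[-0.03,-0.2,0.02],"rot":[0,0,0],"hand":0},{"linear":[0,-0.2,0.02],"rot":[0,0,0],"hand":0},{"linear":[0,-0.2,0.02],"rot":[0,0,0],"hand":0},{"linear":[0,-0.2,0.02],"rot":[0,0,0],"hand":0}]'
python3 - <<'E'
from h import *
plan([.6085,.13,.18],0)
snap('scene','s2')
E
```

```text
clock: 12.82
tool_pos: [0.6098, 0.1527, 0.182]
orientation: [128.3, 88.8, 37.7]
force: [0.5, 2.1, 4.6]
opening: 0.0006
t 12.82 tcp [0.6098 0.1527 0.182 ] units [-0.02 -0.38 -0.03] op 0.0006 F [0.5 2.1 4.6]
jaw -0.5 rot units [-0.15  0.19  0.1 ] j6 147.8
```

View pics/s2.png

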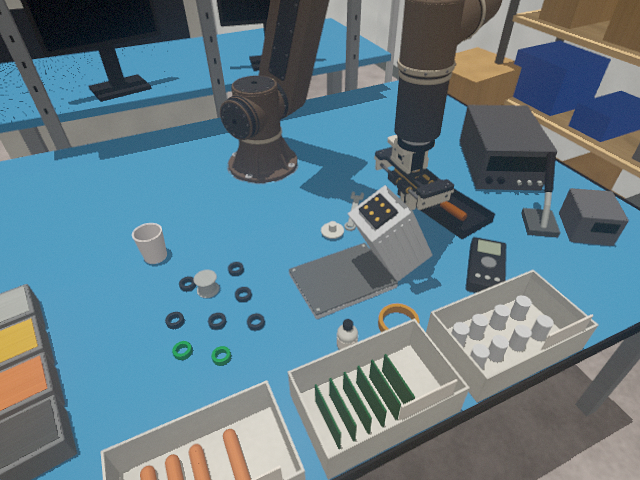

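```bash
python3 -m crank '[{"linear":[0,-0.2,0.02],"rot":[0,0,0],"hand":0},{"linear":[0,-0.2,0.03],"rot":[0,0,0],"hand":0},{"linear":[0,-0.2,0.05],"rot":[0,0,0],"hand":0},{"linear":[0,-0.05,0.1],"rot":[0,0,0],"hand":0},{"linear":[0,0.1,0.4],"rot":[0,0,0],"hand":0},{"linear":[0,0.2,0.4],"rot":[0,0,0],"hand":0},{"linear":[0,0.2,0.4],"rot":[0,0,0],"hand":0}]'
python3 - <<'E'
from h import *
plan([.6085,.13,.18],0)
snap('scene','s3')
E
```

```text
clock: 13.75
tool_pos: [0.6062, 0.1363, 0.2648]
orientation: [140.7, 89.5, 49.9]
force: [0.2, 0.4, -0.9]
opening: 0.0004
t 13.75 tcp [0.6062 0.1363 0.2648] units [ 0.04 -0.1  -1.41] op 0.0004 F [ 0.2  0.4 -0.9]
jaw -0.8 rot units [-0.08  0.07  0.16] j6 148.7
```

View pics/s3.png

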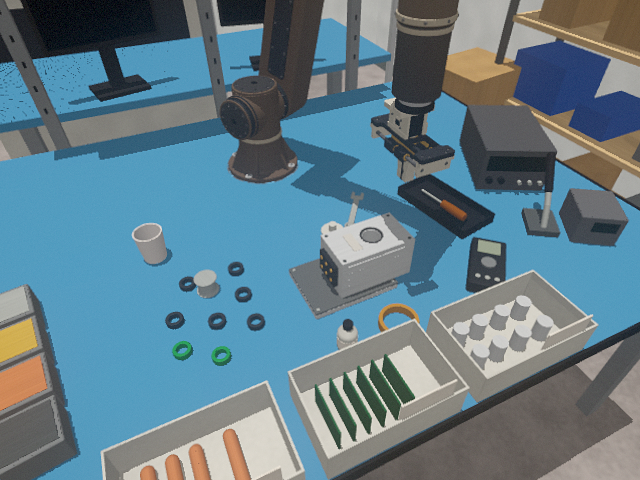

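```bash
python3 -m crank '[{"linear":[0,-0.1,0.3],"rot":[0,0,-1],"hand":0.3},{"linear":[-0.1,-0.3,0.3],"rot":[0,0,-1],"hand":0.7},{"linear":[-0.2,-0.4,0],"rot":[0,0,-1],"hand":0.7},{"linear":[-0.2,-0.4,0],"rot":[0,0,-1],"hand":0.7},{"linear":[-0.2,-0.4,0],"rot":[0,0,-1],"hand":0.7},{"linear":[-0.2,-0.4,0],"rot":[0,0,-1],"hand":0.7},{"linear":[-0.2,-0.4,0],"rot":[0,0,-1],"hand":0.7},{"linear":[-0.2,-0.4,0],"rot":[0,0,-1],"hand":0.7},{"linear":[-0.2,-0.4,0],"rot":[0,0,-1],"hand":0.7},{"linear":[-0.2,-0.4,0],"rot":[0,0,-1],"hand":0.7},{"linear":[-0.2,-0.4,0],"rot":[0,0,-1],"hand":0.7},{"linear":[-0.2,-0.4,0],"rot":[0,0,-1],"hand":0.7},{"linear":[-0.2,-0.4,0],"rot":[0,0,-1],"hand":0.7},{"linear":[-0.2,-0.4,0],"rot":[0,0,-1],"hand":0.7},{"linear":[-0.2,-0.4,0],"rot":[0,0,-1],"hand":0.7},{"linear":[-0.2,-0.4,0],"rot":[0,0,-1],"hand":0.7},{"linear":[-0.2,-0.4,0],"rot":[0,0,-1],"hand":0.7},{"linear":[-0.1,-0.2,0],"rot":[0,0,-1],"hand":0.7},{"linear":[0,0,0],"rot":[0,0,0],"hand":0.7}]'
python3 - <<'E'
from h import *
plan([.6085,.13,.18],-90)
snap('wrist','w6')
snap('top','top1')
crop('top1',180,130,490,360,'t1',2.58)
E
```

```text
clock: 16.18
tool_pos: [0.4073, -0.27, 0.3121]
orientation: [135.8, 88.8, -47.7]
force: [-0.2, -0.0, -0.2]
opening: 0.0616
t 16.18 tcp [ 0.4073 -0.27    0.3121] units [ 3.35  6.67 -2.2 ] op 0.0616 F [-0.2 -0.  -0.2]
jaw -93.5 rot units [0.17 0.16 0.7 ] j6 96.1
scale 2.58
```

View pics/w6.png

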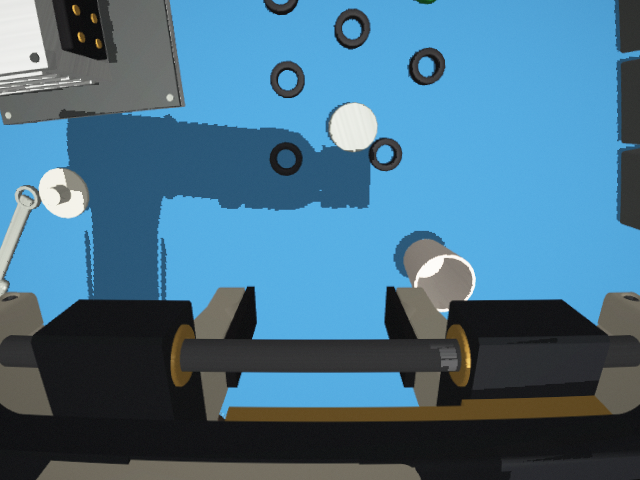

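View pics/t1.png

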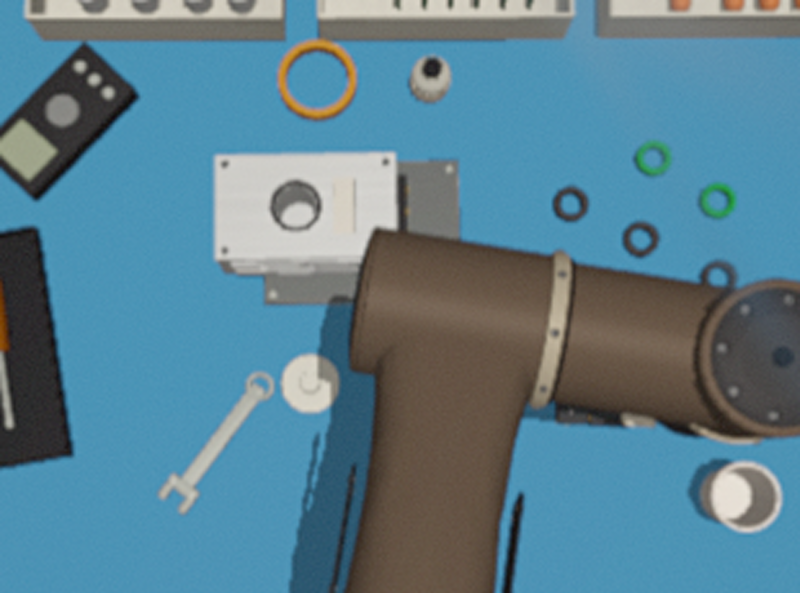

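```bash
python3 - <<'E'
from h import *
s=load('w6')
for u,v in [(288,79),(352,28),(427,66),(286,158),(386,154)]: print(pz(s,u,v,.015).round(4))
print('spool top',pz(s,353,127,.044), pz(s,353,103,.044),pz(s,328,127,.044),pz(s,378,127,.044))
crop('w6',260,0,460,200,'w6c',3); crop('top1',255,180,345,250,'t1c',8)
E
```

```text
[ 0.5439 -0.2472  0.015 ]
[ 0.5934 -0.3225  0.015 ]
[ 0.5496 -0.407   0.015 ]
[ 0.4551 -0.2376  0.015 ]
[ 0.4527 -0.3583  0.015 ]
spool top [ 0.48651574 -0.31660008  0.044     ] [ 0.51181407 -0.31753643  0.044     ] [ 0.48810506 -0.28897126  0.044     ] [ 0.48498317 -0.34434258  0.044     ]
scale 3
scale 8
```

View pics/w6c.png

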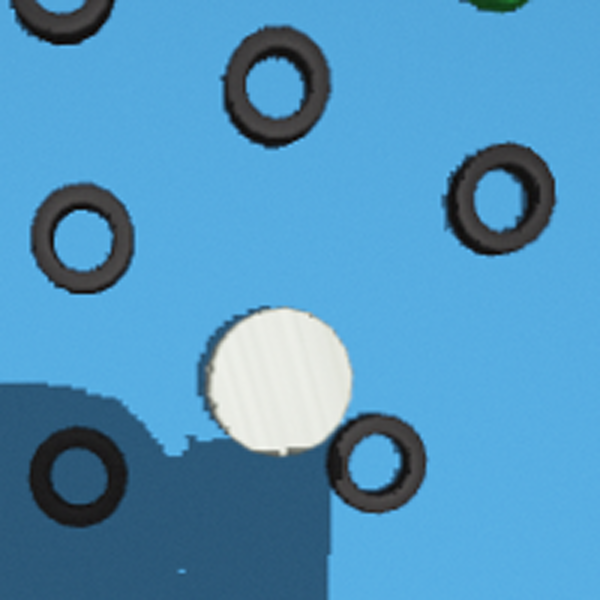

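View pics/t1c.png

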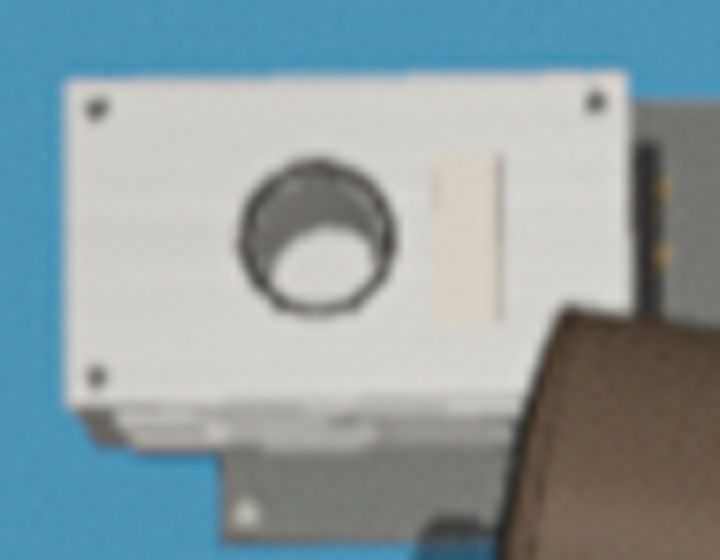

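```bash
python3 -m crank '[{"linear":[0.4,0.1,-0.4],"rot":[0.1,0.1,0.3],"hand":0.7},{"linear":[0.6,0.1,-0.7],"rot":[0.1,0.1,0.4],"hand":0.7},{"linear":[0.6,0.1,-0.8],"rot":[0,0,0],"hand":0.7},{"linear":[0.6,0.1,-0.7],"rot":[0,0,0],"hand":0.7},{"linear":[0.1,0,0],"rot":[0,0,0],"hand":0.7},{"linear":[0,0,0],"rot":[0,0,0],"hand":0.7}]'
python3 - <<'E'
from h import *
plan([.543,-.246,.12],-90)
snap('wrist','w7')
s=load('top1'); print('pocket top',pz(s,255+318/8,180+239/8,.134),pz(s,255+240/8,180+239/8,.134),pz(s,255+396/8,180+239/8,.134))
print('corners',[pz(s,255+u/8,180+v/8,.13).round(4) for u,v in [(66,80),(628,72),(66,402)]])
E
```

```text
clock: 17.02
tool_pos: [0.5523, -0.241, 0.1536]
orientation: [-146.3, 89.9, 34.7]
force: [0.5, -0.1, 0.5]
opening: 0.0613
t 17.02 tcp [ 0.5523 -0.241   0.1536] units [-0.15 -0.08 -0.56] op 0.0613 F [ 0.5 -0.1  0.5]
jaw -88.9 rot units [-0.02  0.02 -0.21] j6 96.2
pocket top [0.60816498 0.05946545 0.134     ] [0.60823628 0.08575727 0.134     ] [0.60809085 0.03317818 0.134     ]
corners [array([0.6638, 0.1453, 0.13  ]), array([ 0.666 , -0.0453,  0.13  ]), array([0.5535, 0.1443, 0.13  ])]
```

View pics/w7.png

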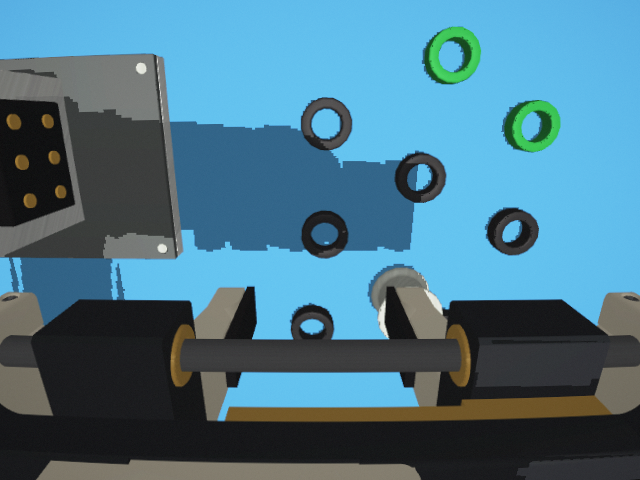

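```bash
python3 - <<'E'
from h import *
s=load('w7')
for u,v in [(326,123),(420,177),(325,234),(513,231),(312,325)]: print(pz(s,u,v,.013).round(4))
E
```

```text
[ 0.6353 -0.2451  0.013 ]
[ 0.5955 -0.3217  0.013 ]
[ 0.546  -0.2465  0.013 ]
[ 0.552  -0.4062  0.013 ]
[ 0.4592 -0.2367  0.013 ]
```

```bash
python3 -m crank '[{"linear":[-0.15,-0.08,-0.4],"rot":[0,0,-0.2],"hand":0.7},{"linear":[0,0,-0.7],"rot":[0,0,0],"hand":0.7},{"linear":[0,0,-0.7],"rot":[0,0,0],"hand":0.7},{"linear":[0,0,-0.4],"rot":[0,0,0],"hand":0.7},{"linear":[0,0,0],"rot":[0,0,0],"hand":0.7}]'
python3 - <<'E'
from h import *
plan([.5435,-.2455,.008],-90)
snap('wrist','w8')
E
```

```text
clock: 17.7
tool_pos: [0.5445, -0.2469, 0.0287]
orientation: [177.9, 88.9, -2.0]
force: [-0.5, -0.8, 0.0]
opening: 0.0613
t 17.7 tcp [ 0.5445 -0.2469  0.0287] units [-0.02  0.02 -0.35] op 0.0613 F [-0.5 -0.8  0. ]
jaw -89.9 rot units [ 0.01  0.21 -0.02] j6 95.9
```

View pics/w8.png

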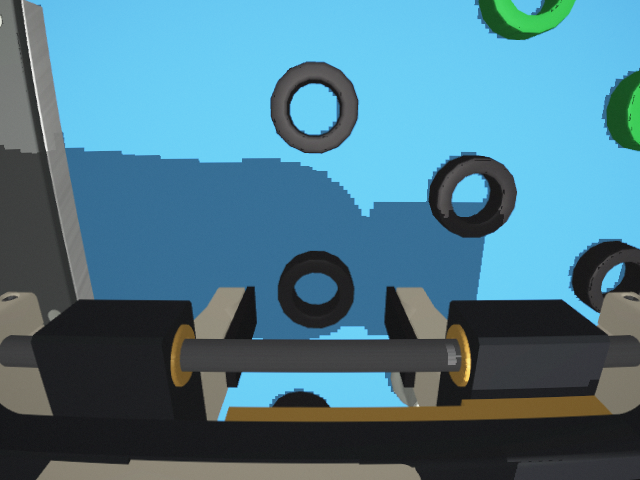

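```bash
python3 - <<'E'
from h import *
s=load('w8')
T=s['wc']@np.linalg.inv(np.array(s['hand_eye']))
print(proj(s,T[:3,3]), [proj(s,(T@np.array([-d,y,z,1]))[:3]) for d,y,z in [(0,.031,.0095),(0,.031,-.0095),(0,-.031,-.0095),(0,-.031,.0095)]])
for u,v in [(316,288)]: print(pz(s,u,v,.013).round(4),T[:3,3])
E
```

```text
(np.float64(317.4685667988159), np.float64(307.13651418322524)) [(np.float64(381.66622802589416), np.float64(324.649125630447)), (np.float64(383.92504214552645), np.float64(288.88434786756915)), (np.float64(250.97584068863168), np.float64(288.73189919829207)), (np.float64(253.27131045423948), np.float64(324.5170462816999))]
[ 0.5473 -0.246   0.013 ] [ 0.54447271 -0.24685356  0.02871125]
```

```bash
python3 -m crank '[{"linear":[0,0.03,-0.2],"rot":[0,0.2,0],"hand":0.7},{"linear":[0,0,-0.12],"rot":[0,0,0],"hand":0.7},{"linear":[0,0,-0.02],"rot":[0,0,0],"hand":0.7}]'
python3 - <<'E'
from h import *
plan([.5445,-.245,.008],-90)
E
```

```text
clock: 18.12
tool_pos: [0.5479, -0.2455, 0.0125]
orientation: [165.6, 89.5, -14.3]
force: [0.0, 0.2, -0.4]
opening: 0.0615
t 18.12 tcp [ 0.5479 -0.2455  0.0125] units [-0.06  0.01 -0.08] op 0.0615 F [ 0.   0.2 -0.4]
jaw -89.8 rot units [ 0.02  0.1  -0.03] j6 95.5
```

```bash
python3 -m crank '[{"linear":[-0.05,0,-0.07],"rot":[0,0,0],"hand":0.7},{"linear":[0,0,0],"rot":[0,0,0],"hand":0.7}]'
python3 - <<'E'
from h import *
plan([.5445,-.245,.008],-90)
plan([.5445,-.245,.008],-90)
snap('wrist','w9')
plan([.5445,-.245,.008],-90)
E
```

```text
clock: 18.38
tool_pos: [0.5447, -0.2455, 0.0082]
orientation: [166.0, 89.5, -13.8]
force: [0.2, 0.3, 1.2]
opening: 0.0619
t 18.38 tcp [ 0.5447 -0.2455  0.0082] units [-0.    0.01 -0.  ] op 0.0619 F [0.2 0.3 1.2]
jaw -89.8 rot units [ 0.02  0.1  -0.03] j6 95.6
t 18.38 tcp [ 0.5447 -0.2455  0.0082] units [-0.    0.01 -0.  ] op 0.0619 F [0.2 0.3 1.2]
jaw -89.8 rot units [ 0.02  0.1  -0.03] j6 95.6
t 18.43 tcp [ 0.5451 -0.2456  0.0085] units [-0.01  0.01 -0.01] op 0.0613 F [-0.1 -0.1 -0.1]
jaw -89.8 rot units [ 0.03  0.1  -0.03] j6 95.6
```

View pics/w9.png

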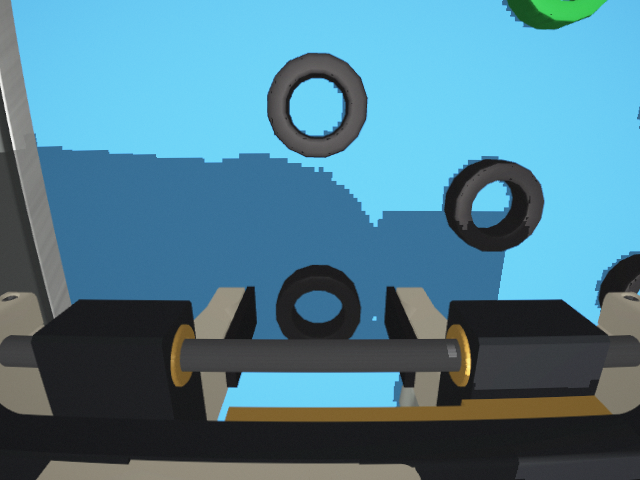

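```bash
python3 -m crank '[{"linear":[0,0,0],"rot":[0,0,0],"hand":0.3},{"linear":[0,0,0],"rot":[0,0,0],"hand":0.2},{"linear":[0,0,0],"rot":[0,0,0],"hand":0.2},{"linear":[0,0,0],"rot":[0,0,0],"hand":0.2},{"linear":[0,0,0.3],"rot":[0,0,0],"hand":0.2},{"linear":[0,0,0.5],"rot":[0,0,0],"hand":0.2},{"linear":[0,0,0.7],"rot":[0,0,0],"hand":0.2},{"linear":[0,0,0.7],"rot":[0,0,0],"hand":0.2},{"linear":[0,0,0.7],"rot":[0,0,0],"hand":0.2},{"linear":[0,0,0.3],"rot":[0,0,0],"hand":0.2}]'
python3 - <<'E'
from h import *
plan([.608,.0595,.2],-90)
snap('wrist','w10')
E
```

```text
clock: 19.68
tool_pos: [0.5422, -0.2451, 0.2041]
orientation: [159.8, 89.8, -20.1]
force: [0.8, 0.6, -0.9]
opening: 0.0378
t 19.68 tcp [ 0.5422 -0.2451  0.2041] units [ 1.1   5.08 -0.07] op 0.0378 F [ 0.8  0.6 -0.9]
jaw -89.9 rot units [ 0.02  0.04 -0.03] j6 95.6
```

View pics/w10.png

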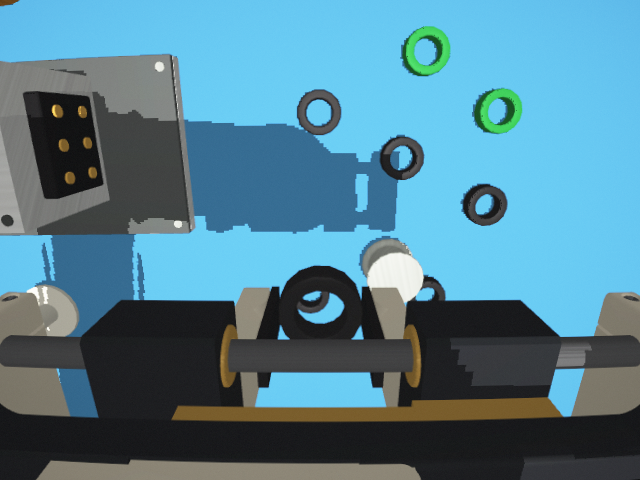

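```bash
python3 -m crank '[{"linear":[0.1,0.4,0],"rot":[0,0,0],"hand":0.2},{"linear":[0.2,0.8,0],"rot":[0,0,0],"hand":0.2},{"linear":[0.2,0.8,0],"rot":[0,0,0],"hand":0.2},{"linear":[0.2,0.8,0],"rot":[0,0,0],"hand":0.2},{"linear":[0.2,0.8,0],"rot":[0,0,0],"hand":0.2},{"linear":[0.1,0.8,0],"rot":[0,0,0],"hand":0.2},{"linear":[0,0.5,0],"rot":[0,0,0],"hand":0.2},{"linear":[0,0.1,0],"rot":[0,0,0],"hand":0.2},{"linear":[0,0,0],"rot":[0,0,0],"hand":0.2}]'
python3 - <<'E'
from h import *
plan([.608,.0595,.16],-90)
snap('wrist','w11')
E
```

```text
clock: 20.85
tool_pos: [0.6013, 0.0634, 0.2018]
orientation: [127.0, 89.8, -53.0]
force: [-0.1, -1.2, 0.0]
opening: 0.0381
t 20.85 tcp [0.6013 0.0634 0.2018] units [ 0.11 -0.07 -0.7 ] op 0.0381 F [-0.1 -1.2  0. ]
jaw -90.0 rot units [ 0.03  0.02 -0.  ] j6 65.3
```

View pics/w11.png

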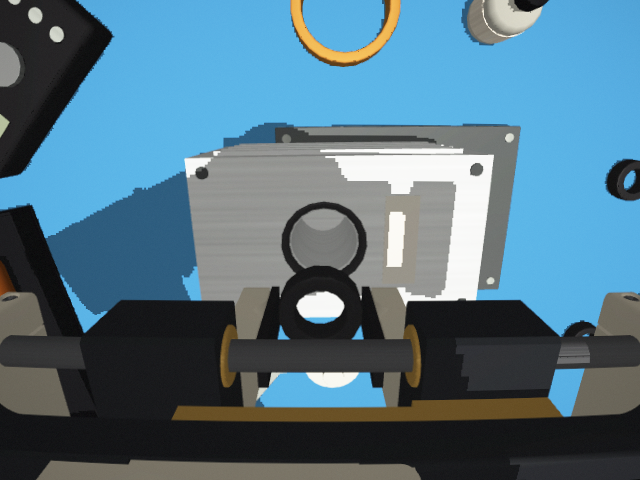

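```bash
python3 - <<'E'
from h import *
s=load('w11'); crop('w11',260,180,400,340,'w11c',3.7)
for u,v in [(324,241),(282,241),(367,241),(324,202)]: print(pz(s,u,v,.134).round(4))
E
```

```text
scale 3.7
[0.6123 0.0594 0.134 ]
[0.6123 0.0862 0.134 ]
[0.6124 0.032  0.134 ]
[0.6376 0.0596 0.134 ]
```

View pics/w11c.png

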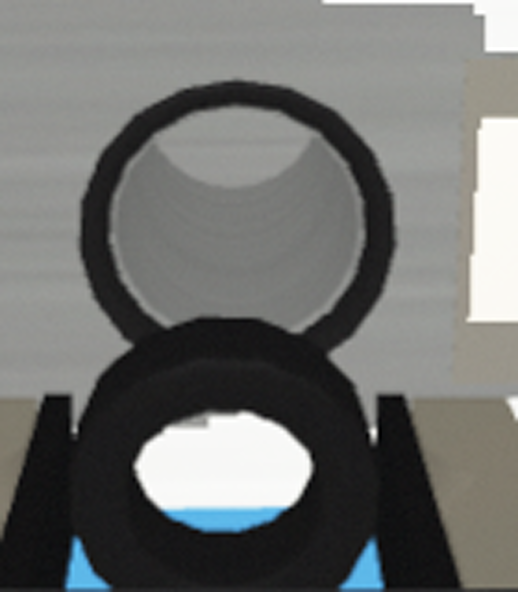

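```bash
python3 -m crank '[{"linear":[0.12,-0.05,-0.3],"rot":[0,0,0],"hand":0.2},{"linear":[0.02,0,-0.4],"rot":[0,0,0],"hand":0.2},{"linear":[0,0,-0.1],"rot":[0,0,0],"hand":0.2},{"linear":[0,0,0],"rot":[0,0,0],"hand":0.2}]'
python3 - <<'E'
from h import *
plan([.6095,.060,.144],-90)
snap('wrist','w12');crop('w12',220,170,420,400,'w12c',2.6)
E
```

```text
clock: 21.4
tool_pos: [0.6102, 0.0557, 0.1501]
orientation: [102.5, 89.8, -77.8]
force: [0.6, 0.1, -0.4]
opening: 0.0383
t 21.4 tcp [0.6102 0.0557 0.1501] units [-0.01  0.07 -0.1 ] op 0.0383 F [ 0.6  0.1 -0.4]
jaw -90.3 rot units [0.03 0.01 0.06] j6 66.0
scale 2.6
```

View pics/w12c.png

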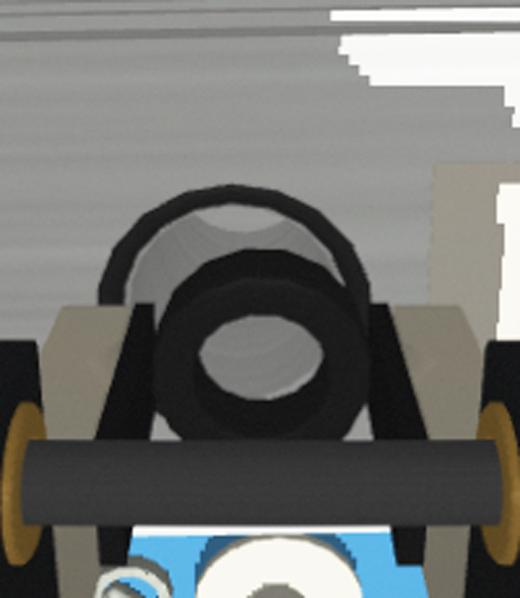

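```bash
python3 -m crank '[{"linear":[-0.01,0.085,0],"rot":[0,0,0],"hand":0.2},{"linear":[0,0,0],"rot":[0,0,0],"hand":0.2}]'
python3 - <<'E'
from h import *
plan([.6095,.0608,.138],-90)
snap('wrist','w12');crop('w12',220,170,420,400,'w12c',2.6)
E
```

```text
clock: 21.7
tool_pos: [0.6103, 0.0612, 0.1516]
orientation: [141.8, 89.8, -38.5]
force: [-1.2, 0.4, -0.0]
opening: 0.0384
t 21.7 tcp [0.6103 0.0612 0.1516] units [-0.01 -0.01 -0.23] op 0.0384 F [-1.2  0.4 -0. ]
jaw -90.3 rot units [0.03 0.03 0.06] j6 65.5
scale 2.6
```

View pics/w12c.png

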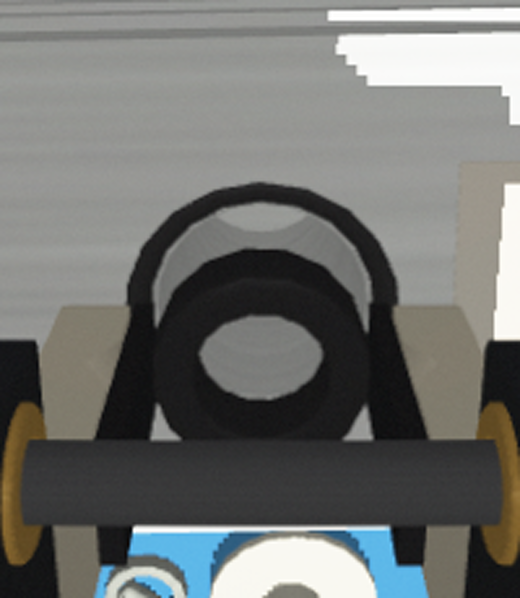

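```bash
python3 -m crank '[{"linear":[-0.01,0,-0.14],"rot":[0,0,0],"hand":0.2},{"linear":[0,0,-0.09],"rot":[0,0,0],"hand":0.2},{"linear":[0,0,0],"rot":[0,0,0],"hand":0.2}]'
python3 - <<'E'
from h import *
plan([.6095,.0608,.138],-90)
snap('wrist','w13');crop('w13',220,170,420,400,'w13c',2.6)
E
```

```text
clock: 22.12
tool_pos: [0.6102, 0.0615, 0.1379]
orientation: [159.6, 89.7, -20.6]
force: [-1.2, -0.1, 2.2]
opening: 0.0382
t 22.12 tcp [0.6102 0.0615 0.1379] units [-0.01 -0.01  0.  ] op 0.0382 F [-1.2 -0.1  2.2]
jaw -90.3 rot units [0.02 0.05 0.05] j6 65.5
scale 2.6
```

View pics/w13c.png

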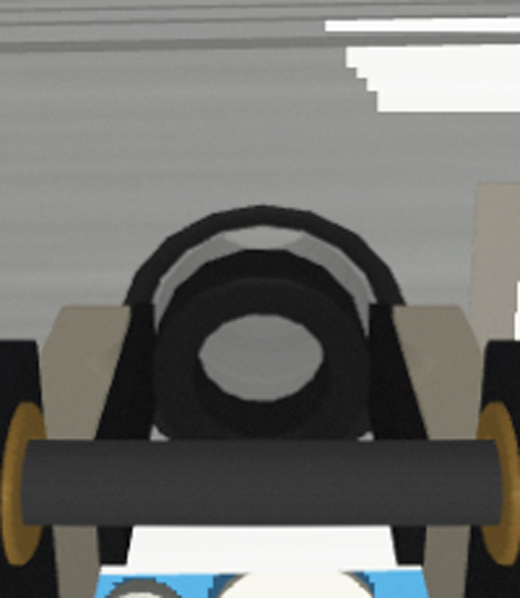

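```bash
python3 - <<'E'
from h import *
s=load('w13')
r=lambda v:170+v/2.6
print('lip outer front',pz(s,321,r(207),.134)[0]-.0285,'lip inner front',pz(s,321,r(227),.134)[0]-.0235)
for zz in (.130,.132): print('core bottom front',pz(s,321,r(249),zz)[0]-.02,'core top front',pz(s,321,r(279),zz+.015)[0]-.02, 'hole top front',pz(s,321,r(313),zz+.015)[0]-.012)
E
```

```text
lip outer front 0.6091497502736858 lip inner front 0.6103766679277955
core bottom front 0.6080859450366869 core top front 0.608564900953717 hole top front 0.610247585806166
core bottom front 0.6088762813679871 core top front 0.60942741770614 hole top front 0.6111937918119088
```

```bash
python3 -m crank '[{"linear":[0.015,-0.005,-0.04],"rot":[0,0,0],"hand":0.2},{"linear":[0,0,0],"rot":[0,0,0],"hand":0.2}]'
python3 - <<'E'
from h import *
plan([.6105,.0608,.136],-90)
E
```

```text
clock: 22.42
tool_pos: [0.6108, 0.0611, 0.1352]
orientation: [158.4, 89.7, -21.9]
force: [1.0, 0.0, -0.8]
opening: 0.0384
t 22.43 tcp [0.6108 0.0611 0.1352] units [-0.01 -0.01  0.01] op 0.0384 F [ 1.   0.  -0.8]
jaw -90.3 rot units [0.02 0.05 0.05] j6 65.6
```

No contact. Release.

```bash
python3 -m crank '[{"linear":[0,0,0],"rot":[0,0,0],"hand":0.65},{"linear":[0,0,0],"rot":[0,0,0],"hand":0.65},{"linear":[0,0,0],"rot":[0,0,0],"hand":0.65},{"linear":[0,0,0.3],"rot":[0,0,0],"hand":0.65},{"linear":[0,0,0.7],"rot":[0,0,0],"hand":0.65},{"linear":[0,-0.4,0.4],"rot":[0,0,0],"hand":0.65},{"linear":[0,0,0],"rot":[0,0,0],"hand":0.65}]'
python3 - <<'E'
from h import *
plan([.633,-.2445,.1],-90)
snap('wrist','w14');crop('w14',120,120,420,345,'w14c',2.6)
E
```

```text
clock: 23.3
tool_pos: [0.6105, 0.0366, 0.2211]
orientation: [142.9, 89.8, -37.3]
force: [-0.9, 0.2, -0.9]
opening: 0.0571
t 23.3 tcp [0.6105 0.0366 0.2211] units [ 0.38 -4.68 -2.02] op 0.0571 F [-0.9  0.2 -0.9]
jaw -90.2 rot units [0.03 0.04 0.05] j6 67.8
scale 2.6
```

View pics/w14c.png

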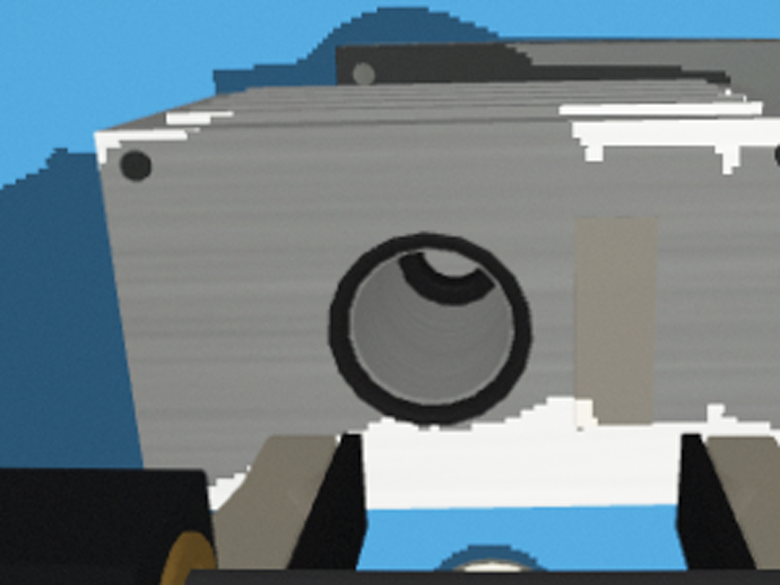

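```bash
python3 -m crank '[{"linear":[0,-0.4,0],"rot":[0,0,0],"hand":0.68},{"linear":[0.1,-0.8,0],"rot":[0,0,0],"hand":0.68},{"linear":[0.1,-0.8,0],"rot":[0,0,0],"hand":0.68},{"linear":[0.1,-0.8,-0.3],"rot":[0,0,0],"hand":0.68},{"linear":[0.1,-0.8,-0.5],"rot":[0,0,0],"hand":0.68},{"linear":[0,-0.7,-0.6],"rot":[0,0,0],"hand":0.68},{"linear":[0,-0.3,-0.6],"rot":[0,0,0],"hand":0.68},{"linear":[0,0,-0.4],"rot":[0,0,0],"hand":0.68},{"linear":[0,0,-0.2],"rot":[0,0,0],"hand":0.68},{"linear":[0,0,0],"rot":[0,0,0],"hand":0.68}]'
python3 - <<'E'
from h import *
plan([.6335,-.244,.008],-90)
s=snap('wrist','w15');
T=s['wc']@np.linalg.inv(np.array(s['hand_eye']))
E
```

```text
clock: 24.6
tool_pos: [0.6297, -0.2413, 0.0468]
orientation: [-2.5, 89.3, 177.4]
force: [0.2, -0.3, 0.4]
opening: 0.0594
t 24.6 tcp [ 0.6297 -0.2413  0.0468] units [ 0.06 -0.04 -0.65] op 0.0594 F [ 0.2 -0.3  0.4]
jaw -90.1 rot units [-0.01 -0.14  0.01] j6 94.3
```

View pics/w15.png

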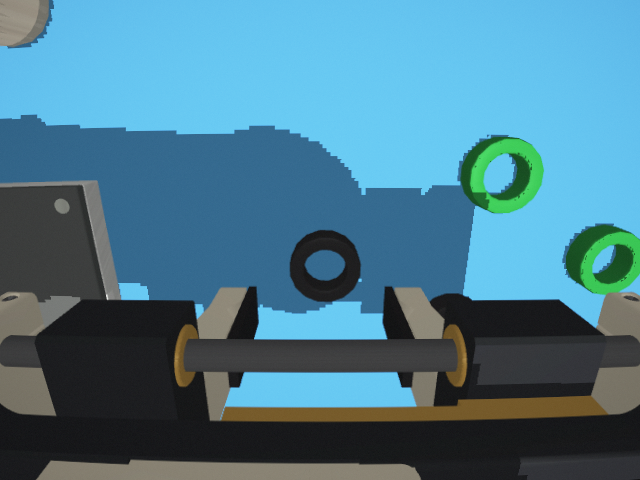

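```bash
python3 - <<'E'
from h import *
s=load('w15'); print(pz(s,325,265,.0145)+[-.002,.0013,0])
E
python3 -m crank '[{"linear":[0.06,-0.03,-0.25],"rot":[0,-0.1,0],"hand":0.68},{"linear":[0,0,-0.25],"rot":[0,0,0],"hand":0.68},{"linear":[0,0,-0.1],"rot":[0,0,0],"hand":0.68},{"linear":[0,0,0],"rot":[0,0,0],"hand":0.68}]'
python3 - <<'E'
from h import *
plan([.6335,-.244,.008],-90)
E
```

```text
[ 0.63592977 -0.24401069  0.0145    ]
clock: 25.15
tool_pos: [0.6357, -0.2424, 0.0115]
orientation: [175.9, 89.8, -4.1]
force: [-0.1, 0.1, -0.1]
opening: 0.0596
t 25.15 tcp [ 0.6357 -0.2424  0.0115] units [-0.04 -0.03 -0.06] op 0.0596 F [-0.1  0.1 -0.1]
jaw -90.0 rot units [ 0.    0.03 -0.01] j6 94.5
```

```bash
python3 -m crank '[{"linear":[-0.02,-0.03,-0.06],"rot":[0,0,0],"hand":0.68},{"linear":[0,0,0],"rot":[0,0,0],"hand":0.3},{"linear":[0,0,0],"rot":[0,0,0],"hand":0.2},{"linear":[0,0,0],"rot":[0,0,0],"hand":0.2},{"linear":[0,0,0],"rot":[0,0,0],"hand":0.2},{"linear":[0,0,0.3],"rot":[0,0,0],"hand":0.2},{"linear":[0,0,0.6],"rot":[0,0,0],"hand":0.2},{"linear":[0,0,0.8],"rot":[0,0,0],"hand":0.2},{"linear":[0,0.2,0.8],"rot":[0,0,0],"hand":0.2},{"linear":[0,0.6,0.6],"rot":[0,0,0],"hand":0.2},{"linear":[-0.1,0.8,0.1],"rot":[0,0,0],"hand":0.2},{"linear":[-0.1,0.8,0],"rot":[0,0,0],"hand":0.2},{"linear":[-0.1,0.8,0],"rot":[0,0,0],"hand":0.2},{"linear":[-0.1,0.8,0],"rot":[0,0,0],"hand":0.2},{"linear":[0,0.6,0],"rot":[0,0,0],"hand":0.2},{"linear":[0,0.3,0],"rot":[0,0,0],"hand":0.2},{"linear":[0,0,0],"rot":[0,0,0],"hand":0.2}]'
python3 - <<'E'
from h import *
plan([.6105,.0608,.15],-90)
snap('wrist','w16')
E
```

```text
clock: 27.28
tool_pos: [0.6092, 0.0572, 0.2243]
orientation: [-175.3, 88.9, 4.7]
force: [-0.4, -0.2, -0.5]
opening: 0.0385
t 27.27 tcp [0.6092 0.0572 0.2243] units [ 0.02  0.06 -1.24] op 0.0385 F [-0.4 -0.2 -0.5]
jaw -90.0 rot units [-0.02  0.23 -0.  ] j6 66.0
```

View pics/w16.png

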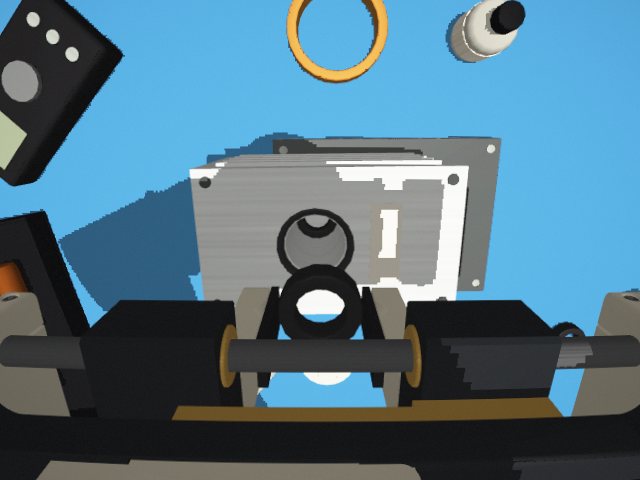

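```bash
python3 -m crank '[{"linear":[0.02,0.05,-0.4],"rot":[0,0.2,0],"hand":0.2},{"linear":[0,0.01,-0.5],"rot":[0,0,0],"hand":0.2},{"linear":[0,0,-0.2],"rot":[0,0,0],"hand":0.2},{"linear":[0,0,0],"rot":[0,0,0],"hand":0.2}]'
python3 - <<'E'
from h import *
plan([.6105,.0608,.1355],-90)
E
```

```text
clock: 27.82
tool_pos: [0.6102, 0.0564, 0.155]
orientation: [-60.3, 89.9, 119.4]
force: [0.6, 0.2, -0.3]
opening: 0.0384
t 27.82 tcp [0.6102 0.0564 0.155 ] units [ 0.01  0.07 -0.32] op 0.0384 F [ 0.6  0.2 -0.3]
jaw -90.3 rot units [-0.01 -0.01  0.05] j6 66.3
```

```bash
python3 -m crank '[{"linear":[0,0.09,-0.05],"rot":[0,0,0],"hand":0.2},{"linear":[0,0,0],"rot":[0,0,0],"hand":0.2}]'
python3 - <<'E'
from h import *
plan([.6105,.0608,.1355],-90)
E
```

```text
clock: 28.08
tool_pos: [0.611, 0.0618, 0.153]
orientation: [-128.7, 89.9, 51.0]
force: [0.3, 0.4, -0.3]
opening: 0.0384
t 28.07 tcp [0.611  0.0618 0.153 ] units [-0.01 -0.02 -0.29] op 0.0384 F [ 0.3  0.4 -0.3]
jaw -90.3 rot units [-0.01  0.01  0.06] j6 65.8
```

```bash
python3 -m crank '[{"linear":[0,-0.01,-0.13],"rot":[0,0,0],"hand":0.2},{"linear":[0,0,-0.13],"rot":[0,0,0],"hand":0.2},{"linear":[0,0,-0.02],"rot":[0,0,0],"hand":0.2}]'
python3 - <<'E'
from h import *
plan([.6105,.0608,.1355],-90)
E
```

```text
clock: 28.45
tool_pos: [0.6114, 0.0616, 0.1362]
orientation: [-146.2, 89.8, 33.5]
force: [0.8, -0.0, -0.2]
opening: 0.0382
t 28.45 tcp [0.6114 0.0616 0.1362] units [-0.02 -0.01 -0.01] op 0.0382 F [ 0.8 -0.  -0.2]
jaw -90.3 rot units [-0.02  0.03  0.06] j6 65.8
```

```bash
python3 -m crank '[{"linear":[-0.01,-0.01,0],"rot":[0,0,0],"hand":0.68},{"linear":[0,0,0],"rot":[0,0,0],"hand":0.68},{"linear":[0,0,0],"rot":[0,0,0],"hand":0.68},{"linear":[0,0,0.3],"rot":[0,0,0],"hand":0.68},{"linear":[0,0,0.7],"rot":[0,0,0],"hand":0.68},{"linear":[0,-0.4,0.4],"rot":[0,0,0],"hand":0.68},{"linear":[0,0,0],"rot":[0,0,0],"hand":0.68}]'
python3 - <<'E'
from h import *
plan([.5935,-.3205,.05],-90)
snap('wrist','w17');crop('w17',220,180,340,290,'w17c',4)
E
```

```text
clock: 29.32
tool_pos: [0.611, 0.0365, 0.2232]
orientation: [-159.1, 89.8, 20.6]
force: [-0.7, -0.5, -0.2]
opening: 0.0597
t 29.32 tcp [0.611  0.0365 0.2232] units [-0.29 -5.95 -2.89] op 0.0597 F [-0.7 -0.5 -0.2]
jaw -90.2 rot units [-0.02  0.04  0.05] j6 68.1
scale 4
```

View pics/w17c.png

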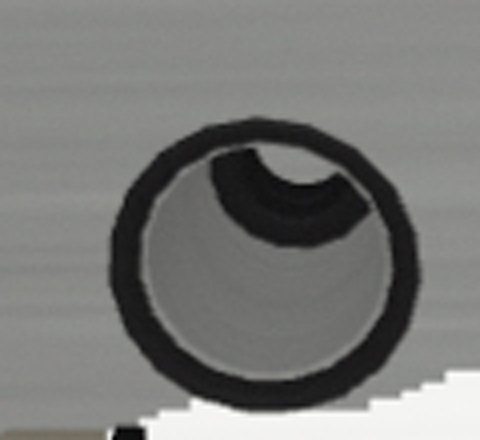

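```bash
python3 -m crank '[{"linear":[0,-0.4,0],"rot":[0,0,0],"hand":0.68},{"linear":[0,-0.8,0],"rot":[0,0,0],"hand":0.68},{"linear":[0,-0.8,0],"rot":[0,0,0],"hand":0.68},{"linear":[-0.05,-0.8,0],"rot":[0,0,0],"hand":0.68},{"linear":[-0.05,-0.8,-0.3],"rot":[0,0,0],"hand":0.68},{"linear":[-0.05,-0.8,-0.5],"rot":[0,0,0],"hand":0.68},{"linear":[-0.05,-0.8,-0.6],"rot":[0,0,0],"hand":0.68},{"linear":[-0.05,-0.5,-0.6],"rot":[0,0,0],"hand":0.68},{"linear":[0,-0.1,-0.4],"rot":[0,0,0],"hand":0.68},{"linear":[0,0,-0.2],"rot":[0,0,0],"hand":0.68},{"linear":[0,0,0],"rot":[0,0,0],"hand":0.68}]'
python3 - <<'E'
from h import *
plan([.5935,-.3205,.008],-90)
s=snap('wrist','w18');
E
```

```text
clock: 30.75
tool_pos: [0.5902, -0.3143, 0.0483]
orientation: [-25.2, 89.3, 154.8]
force: [0.2, 0.3, 0.0]
opening: 0.06
t 30.75 tcp [ 0.5902 -0.3143  0.0483] units [ 0.05 -0.1  -0.67] op 0.06 F [0.2 0.3 0. ]
jaw -90.0 rot units [-0.06 -0.13  0.  ] j6 101.6
```

View pics/w18.png

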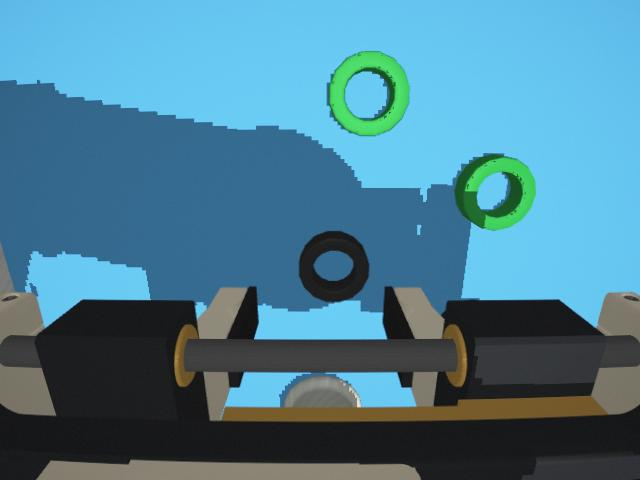

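```bash
python3 -m crank '[{"linear":[0.06,-0.1,-0.25],"rot":[0,-0.1,0],"hand":0.68},{"linear":[0,0,-0.25],"rot":[0,0,0],"hand":0.68},{"linear":[0,0,-0.13],"rot":[0,0,0],"hand":0.68},{"linear":[0,0,0],"rot":[0,0,0],"hand":0.68}]'
python3 - <<'E'
from h import *
plan([.5945,-.3205,.008],-90)
s=snap('wrist','w18');
E
```

```text
clock: 31.3
tool_pos: [0.5965, -0.3195, 0.0112]
orientation: [-123.7, 89.7, 56.4]
force: [-0.3, 0.7, -0.2]
opening: 0.06
t 31.3 tcp [ 0.5965 -0.3195  0.0112] units [-0.03 -0.02 -0.05] op 0.06 F [-0.3  0.7 -0.2]
jaw -89.9 rot units [-0.05  0.03 -0.02] j6 102.2
```

View pics/w18.png

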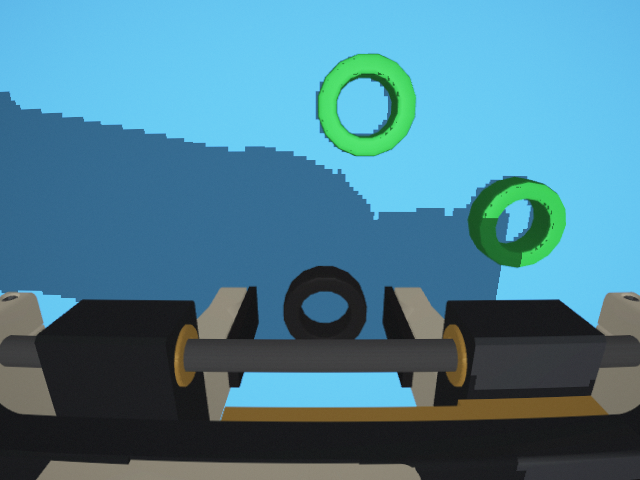

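```bash
python3 -m crank '[{"linear":[-0.01,-0.02,-0.055],"rot":[0,0,0],"hand":0.68},{"linear":[0,0,0],"rot":[0,0,0],"hand":0.3},{"linear":[0,0,0],"rot":[0,0,0],"hand":0.2},{"linear":[0,0,0],"rot":[0,0,0],"hand":0.2},{"linear":[0,0,0],"rot":[0,0,0],"hand":0.2},{"linear":[0,0,0.3],"rot":[0,0,0],"hand":0.2},{"linear":[0,0,0.6],"rot":[0,0,0],"hand":0.2},{"linear":[0,0,0.8],"rot":[0,0,0],"hand":0.2},{"linear":[0,0.2,0.8],"rot":[0,0,0],"hand":0.2},{"linear":[0,0.6,0.6],"rot":[0,0,0],"hand":0.2},{"linear":[0.05,0.8,0],"rot":[0,0,0],"hand":0.2},{"linear":[0.05,0.8,0],"rot":[0,0,0],"hand":0.2},{"linear":[0.05,0.8,0],"rot":[0,0,0],"hand":0.2},{"linear":[0.05,0.8,0],"rot":[0,0,0],"hand":0.2},{"linear":[0,0.8,0],"rot":[0,0,0],"hand":0.2},{"linear":[0,0.8,0],"rot":[0,0,0],"hand":0.2},{"linear":[0,0.5,0],"rot":[0,0,0],"hand":0.2},{"linear":[0,0.2,0],"rot":[0,0,0],"hand":0.2},{"linear":[0,0,0],"rot":[0,0,0],"hand":0.2}]'
python3 - <<'E'
from h import *
plan([.6105,.0608,.15],-90)
snap('wrist','w19')
E
```

```text
clock: 33.72
tool_pos: [0.6076, 0.0675, 0.2216]
orientation: [-169.2, 88.6, 11.0]
force: [0.1, -0.2, -0.6]
opening: 0.038
t 33.73 tcp [0.6076 0.0675 0.2216] units [ 0.05 -0.11 -1.19] op 0.038 F [ 0.1 -0.2 -0.6]
jaw -89.9 rot units [-0.05  0.27 -0.02] j6 65.1
```

View pics/w19.png

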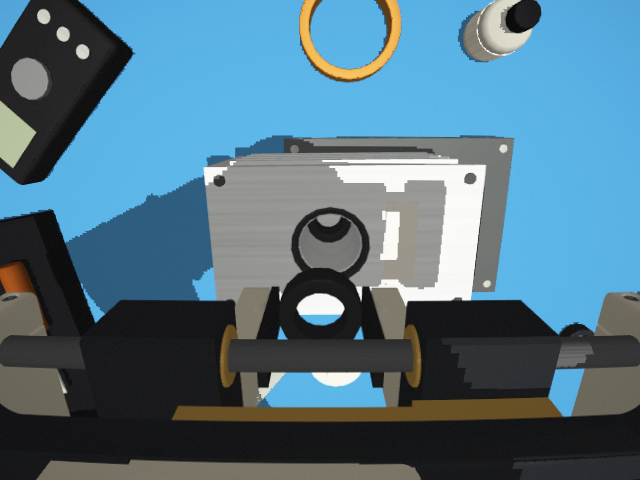

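```bash
python3 -m crank '[{"linear":[0.05,-0.05,-0.4],"rot":[0,0.25,0],"hand":0.2},{"linear":[0,-0.01,-0.5],"rot":[0,0,0],"hand":0.2},{"linear":[0,0,-0.15],"rot":[0,0,0],"hand":0.2},{"linear":[0,0,0],"rot":[0,0,0],"hand":0.2}]'
python3 - <<'E'
from h import *
plan([.611,.0608,.1355],-90)
E
```

```text
clock: 34.28
tool_pos: [0.6104, 0.0586, 0.155]
orientation: [-60.6, 89.8, 119.2]
force: [-0.1, 0.5, -0.7]
opening: 0.0386
t 34.27 tcp [0.6104 0.0586 0.155 ] units [ 0.01  0.04 -0.33] op 0.0386 F [-0.1  0.5 -0.7]
jaw -90.2 rot units [-0.04 -0.02  0.04] j6 66.4
```

```bash
python3 -m crank '[{"linear":[0,0.05,-0.05],"rot":[0,0,0],"hand":0.2},{"linear":[0,0,0],"rot":[0,0,0],"hand":0.2}]'
python3 - <<'E'
from h import *
plan([.611,.0608,.1355],-90)
E
```

```text
clock: 34.52
tool_pos: [0.6112, 0.0615, 0.153]
orientation: [-79.3, 89.8, 100.5]
force: [-0.1, -0.2, 0.1]
opening: 0.0385
t 34.52 tcp [0.6112 0.0615 0.153 ] units [-0.   -0.01 -0.29] op 0.0385 F [-0.1 -0.2  0.1]
jaw -90.2 rot units [-0.05 -0.01  0.04] j6 66.1
```

```bash
python3 -m crank '[{"linear":[0,-0.01,-0.13],"rot":[0,0,0],"hand":0.2},{"linear":[0,0,-0.13],"rot":[0,0,0],"hand":0.2},{"linear":[0,0,-0.02],"rot":[0,0,0],"hand":0.2}]'
python3 - <<'E'
from h import *
plan([.611,.0608,.1355],-90)
E
```

```text
clock: 34.9
tool_pos: [0.6119, 0.0613, 0.1364]
orientation: [-109.1, 89.7, 70.7]
force: [0.6, -0.8, 0.2]
opening: 0.0384
t 34.9 tcp [0.6119 0.0613 0.1364] units [-0.02 -0.01 -0.02] op 0.0384 F [ 0.6 -0.8  0.2]
jaw -90.2 rot units [-0.06  0.02  0.03] j6 66.2
```

```bash
python3 -m crank '[{"linear":[-0.01,0,0],"rot":[0,0,0],"hand":0.68},{"linear":[0,0,0],"rot":[0,0,0],"hand":0.68},{"linear":[0,0,0],"rot":[0,0,0],"hand":0.68},{"linear":[0,0,0.3],"rot":[0,0,0],"hand":0.68},{"linear":[0,0,0.7],"rot":[0,0,0],"hand":0.68},{"linear":[0,-0.4,0.4],"rot":[0,0,0],"hand":0.68},{"linear":[0,0,0],"rot":[0,0,0],"hand":0.68}]'
python3 - <<'E'
from h import *
plan([.551,-.405,.05],-90)
snap('wrist','w20');crop('w20',220,180,340,290,'w20c',4)
E
```

```text
clock: 35.78
tool_pos: [0.6109, 0.037, 0.223]
orientation: [-105.2, 89.7, 74.7]
force: [-0.3, 0.2, -0.6]
opening: 0.0595
t 35.77 tcp [0.6109 0.037  0.223 ] units [-1.   -7.37 -2.88] op 0.0595 F [-0.3  0.2 -0.6]
jaw -90.1 rot units [-0.05  0.01  0.03] j6 68.4
scale 4
```

View pics/w20c.png

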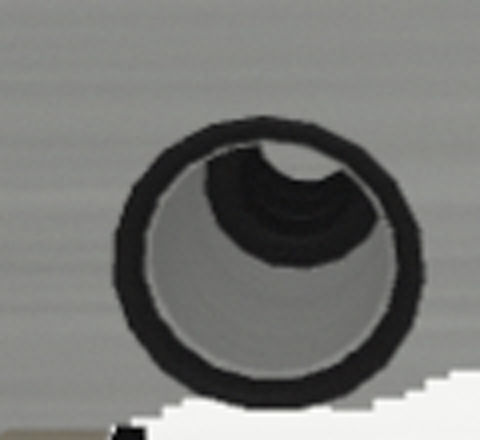

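Three in. Next core at (.551,-.405).

```bash
python3 -m crank '[{"linear":[0,-0.4,0],"rot":[0,0,0],"hand":0.68},{"linear":[0,-0.8,0],"rot":[0,0,0],"hand":0.68},{"linear":[-0.1,-0.9,0],"rot":[0,0,0],"hand":0.68},{"linear":[-0.1,-0.9,0],"rot":[0,0,0],"hand":0.68},{"linear":[-0.15,-0.9,0],"rot":[0,0,0],"hand":0.68},{"linear":[-0.15,-0.9,-0.3],"rot":[0,0,0],"hand":0.68},{"linear":[-0.15,-0.9,-0.5],"rot":[0,0,0],"hand":0.68},{"linear":[-0.15,-0.8,-0.6],"rot":[0,0,0],"hand":0.68},{"linear":[-0.15,-0.5,-0.6],"rot":[0,0,0],"hand":0.68},{"linear":[0,-0.2,-0.4],"rot":[0,0,0],"hand":0.68},{"linear":[0,0,-0.2],"rot":[0,0,0],"hand":0.68},{"linear":[0,0,0],"rot":[0,0,0],"hand":0.68}]'
python3 - <<'E'
from h import *
plan([.551,-.405,.008],-90)
s=snap('wrist','w21');
E
```

```text
clock: 37.33
tool_pos: [0.5464, -0.3979, 0.0464]
orientation: [-33.2, 88.9, 146.9]
force: [1.3, -0.1, 1.3]
opening: 0.0597
t 37.33 tcp [ 0.5464 -0.3979  0.0464] units [ 0.08 -0.12 -0.64] op 0.0597 F [ 1.3 -0.1  1.3]
jaw -89.9 rot units [-0.12 -0.19 -0.02] j6 110.0
```

View pics/w21.png

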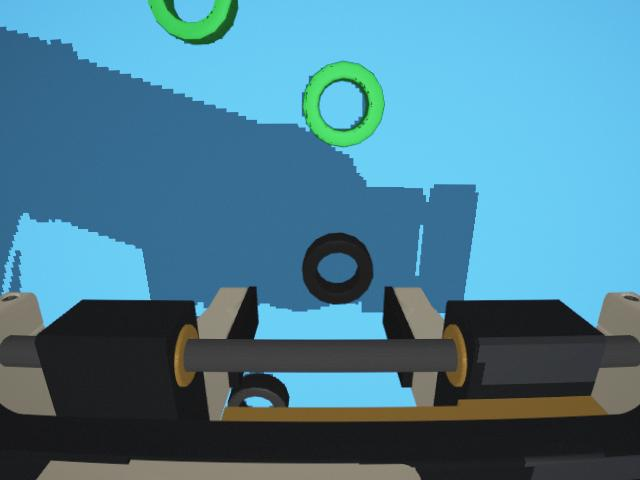

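```bash
python3 -m crank '[{"linear":[0.06,-0.13,-0.25],"rot":[-0.1,-0.15,0],"hand":0.68},{"linear":[0,0,-0.25],"rot":[0,0,0],"hand":0.68},{"linear":[0,0,-0.1],"rot":[0,0,0],"hand":0.68},{"linear":[0,0,0],"rot":[0,0,0],"hand":0.68}]'
python3 - <<'E'
from h import *
plan([.5505,-.406,.008],-90)
s=snap('wrist','w21');
E
```

```text
clock: 37.88
tool_pos: [0.5542, -0.4039, 0.0146]
orientation: [160.3, 89.8, -19.3]
force: [-0.2, -0.9, -0.7]
opening: 0.0596
t 37.88 tcp [ 0.5542 -0.4039  0.0146] units [-0.06 -0.03 -0.11] op 0.0596 F [-0.2 -0.9 -0.7]
jaw -89.6 rot units [ 0.02  0.04 -0.07] j6 110.2
```

View pics/w21.png

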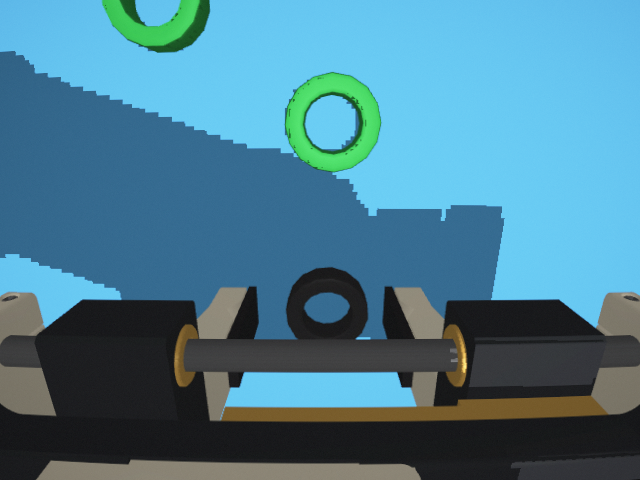

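```bash
python3 -m crank '[{"linear":[-0.04,-0.04,-0.07],"rot":[0,0,0],"hand":0.68},{"linear":[0,0,-0.05],"rot":[0,0,0],"hand":0.68},{"linear":[0,0,0],"rot":[0,0,0],"hand":0.3},{"linear":[0,0,0],"rot":[0,0,0],"hand":0.2},{"linear":[0,0,0],"rot":[0,0,0],"hand":0.2},{"linear":[0,0,0],"rot":[0,0,0],"hand":0.2},{"linear":[0,0,0.3],"rot":[0,0,0],"hand":0.2},{"linear":[0,0,0.6],"rot":[0,0,0],"hand":0.2},{"linear":[0,0.1,0.8],"rot":[0,0,0],"hand":0.2},{"linear":[0,0.3,0.8],"rot":[0,0,0],"hand":0.2},{"linear":[0,0.7,0.6],"rot":[0,0,0],"hand":0.2},{"linear":[0.1,0.9,0],"rot":[0,0,0],"hand":0.2},{"linear":[0.15,0.9,0],"rot":[0,0,0],"hand":0.2},{"linear":[0.15,0.9,0],"rot":[0,0,0],"hand":0.2},{"linear":[0.15,0.9,0],"rot":[0,0,0],"hand":0.2},{"linear":[0.15,0.9,0],"rot":[0,0,0],"hand":0.2},{"linear":[0.1,0.9,0],"rot":[0,0,0],"hand":0.2},{"linear":[0.1,0.7,0],"rot":[0,0,0],"hand":0.2},{"linear":[0,0.4,0],"rot":[0,0,0],"hand":0.2},{"linear":[0,0,0],"rot":[0,0,0],"hand":0.2}]'
python3 - <<'E'
from h import *
plan([.6105,.0608,.15],-90)
snap('wrist','w22')
E
```

```text
clock: 40.42
tool_pos: [0.6061, 0.0632, 0.2211]
orientation: [176.0, 88.5, -3.6]
force: [-1.0, -0.2, -1.1]
opening: 0.0383
t 40.42 tcp [0.6061 0.0632 0.2211] units [ 0.07 -0.04 -1.18] op 0.0383 F [-1.  -0.2 -1.1]
jaw -89.6 rot units [ 0.02  0.29 -0.07] j6 65.3
```

View pics/w22.png

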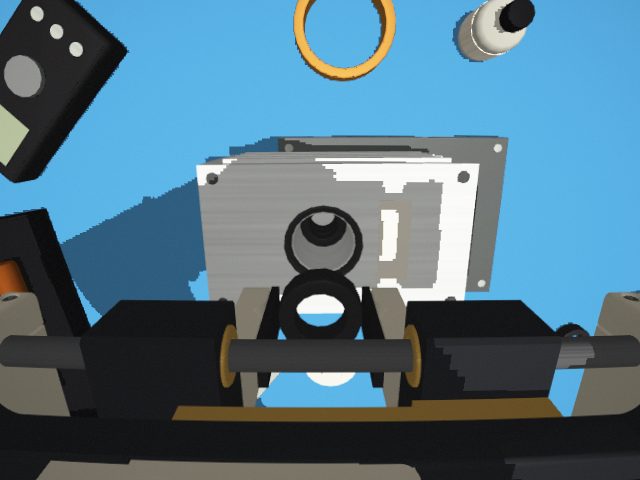

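```bash
python3 -m crank '[{"linear":[0.08,0,-0.4],"rot":[0,0.28,-0.05],"hand":0.2},{"linear":[0,0,-0.5],"rot":[0,0,0],"hand":0.2},{"linear":[0,0,-0.15],"rot":[0,0,0],"hand":0.2},{"linear":[0,0,0],"rot":[0,0,0],"hand":0.2}]'
python3 - <<'E'
from h import *
plan([.6117,.0608,.1355],-90)
E
```

```text
clock: 40.98
tool_pos: [0.6117, 0.0591, 0.1609]
orientation: [170.8, 89.7, -9.3]
force: [0.5, -0.1, -1.3]
opening: 0.0388
t 40.98 tcp [0.6117 0.0591 0.1609] units [-0.    0.03 -0.42] op 0.0388 F [ 0.5 -0.1 -1.3]
jaw -90.1 rot units [0.01 0.06 0.01] j6 66.0
```

```bash
python3 -m crank '[{"linear":[0,0.03,-0.15],"rot":[0,0,0],"hand":0.2},{"linear":[0,0,0],"rot":[0,0,0],"hand":0.2}]'
python3 - <<'E'
from h import *
plan([.6117,.0608,.1355],-90)
snap('wrist','w23');crop('w23',220,170,420,400,'w23c',2.6)
E
```

```text
clock: 41.22
tool_pos: [0.6125, 0.0607, 0.1534]
orientation: [178.8, 89.6, -1.3]
force: [0.5, 0.2, 0.2]
opening: 0.038
t 41.23 tcp [0.6125 0.0607 0.1534] units [-0.01  0.   -0.3 ] op 0.038 F [0.5 0.2 0.2]
jaw -90.1 rot units [0.   0.09 0.02] j6 65.9
scale 2.6
```

View pics/w23c.png

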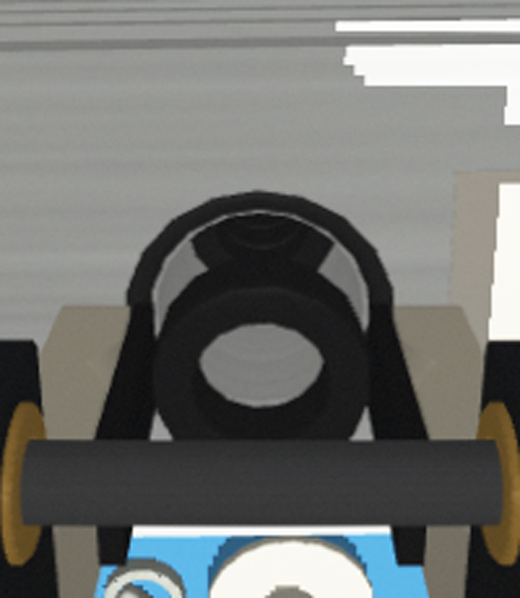

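```bash
python3 -m crank '[{"linear":[-0.01,0,-0.13],"rot":[0,0,0],"hand":0.2},{"linear":[0,0,-0.13],"rot":[0,0,0],"hand":0.2},{"linear":[0,0,-0.03],"rot":[0,0,0],"hand":0.2}]'
python3 - <<'E'
from h import *
plan([.6117,.0608,.1355],-90)
E
```

```text
clock: 41.65
tool_pos: [0.6126, 0.061, 0.1363]
orientation: [-177.0, 89.4, 2.9]
force: [0.4, 0.1, 0.3]
opening: 0.0385
t 41.65 tcp [0.6126 0.061  0.1363] units [-0.02 -0.   -0.01] op 0.0385 F [0.4 0.1 0.3]
jaw -90.0 rot units [-0.01  0.11  0.01] j6 65.8
```

```bash
python3 -m crank '[{"linear":[-0.01,0,0],"rot":[0,0,0],"hand":0.68},{"linear":[0,0,0],"rot":[0,0,0],"hand":0.68},{"linear":[0,0,0],"rot":[0,0,0],"hand":0.68},{"linear":[0,0,0.3],"rot":[0,0,0],"hand":0.68},{"linear":[0,0,0.7],"rot":[0,0,0],"hand":0.68},{"linear":[0,-0.4,0.4],"rot":[0,0.1,0],"hand":0.68},{"linear":[0,0,0],"rot":[0,0,0],"hand":0.68}]'
python3 - <<'E'
from h import *
plan([.45,-.236,.1],-90)
snap('wrist','w24');crop('w24',220,180,340,290,'w24c',4)
E
```

```text
clock: 42.52
tool_pos: [0.6121, 0.0366, 0.2231]
orientation: [175.3, 89.9, -4.7]
force: [-0.6, 1.1, -0.8]
opening: 0.0597
t 42.52 tcp [0.6121 0.0366 0.2231] units [-2.7  -4.54 -2.05] op 0.0597 F [-0.6  1.1 -0.8]
jaw -90.0 rot units [ 0.    0.02 -0.  ] j6 68.3
scale 4
```

View pics/w24c.png

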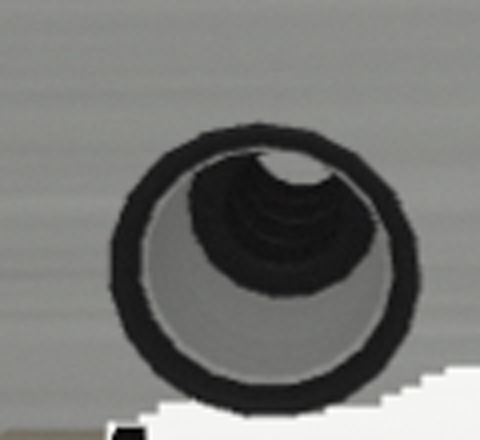

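```bash
python3 -m crank '[{"linear":[-0.1,-0.4,0],"rot":[0,0,0],"hand":0.68},{"linear":[-0.4,-0.7,0],"rot":[0,0,0],"hand":0.68},{"linear":[-0.45,-0.7,0],"rot":[0,0,0],"hand":0.68},{"linear":[-0.45,-0.7,-0.2],"rot":[0,0,0],"hand":0.68},{"linear":[-0.45,-0.7,-0.3],"rot":[0,0,0],"hand":0.68},{"linear":[-0.4,-0.7,-0.5],"rot":[0,0,0],"hand":0.68},{"linear":[-0.4,-0.4,-0.5],"rot":[0,0,0],"hand":0.68},{"linear":[-0.1,0,-0.3],"rot":[0,0,0],"hand":0.68},{"linear":[0,0,0],"rot":[0,0,0],"hand":0.68}]'
python3 - <<'E'
from h import *
plan([.455,-.236,.008],-90)
s=snap('wrist','w25');
E
```

```text
clock: 43.7
tool_pos: [0.4327, -0.2287, 0.1028]
orientation: [-1.5, 89.4, 178.6]
force: [0.8, 0.4, -0.0]
opening: 0.0599
t 43.7 tcp [ 0.4327 -0.2287  0.1028] units [ 0.37 -0.12 -1.58] op 0.0599 F [ 0.8  0.4 -0. ]
jaw -90.0 rot units [-0.   -0.12 -0.01] j6 94.8
```

View pics/w25.png

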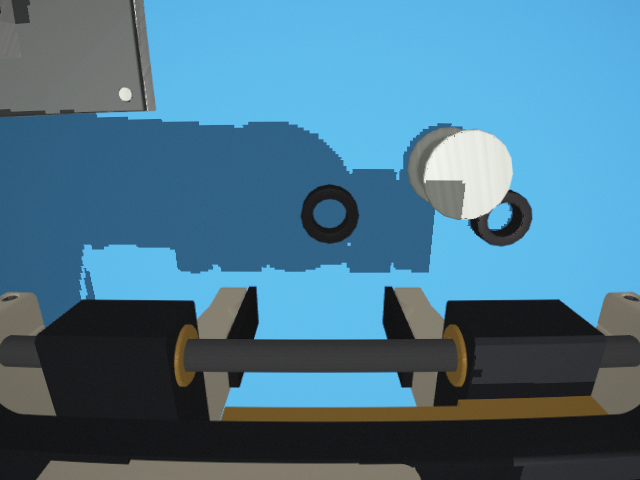

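```bash
python3 - <<'E'
from h import *
s=load('w25'); b=np.array([-.002,.0013,0])
print(pz(s,329.5,213,.014)+b, 'A6',pz(s,501,217,.013)+b,'spool',pz(s,468,174,.044)+b,pz(s,513,172,.044)+b)
E
```

```text
[ 0.45393082 -0.23505977  0.014     ] A6 [ 0.45132419 -0.35438031  0.013     ] spool [ 0.48536074 -0.31483622  0.044     ] [ 0.48684971 -0.34164312  0.044     ]
```

```bash
python3 -m crank '[{"linear":[0.2,-0.1,-0.3],"rot":[0,-0.1,0],"hand":0.68},{"linear":[0.15,0,-0.5],"rot":[0,0,0],"hand":0.68},{"linear":[0,0,-0.4],"rot":[0,0,0],"hand":0.68},{"linear":[0,0,-0.2],"rot":[0,0,0],"hand":0.68},{"linear":[0,0,0],"rot":[0,0,0],"hand":0.68}]'
python3 - <<'E'
from h import *
plan([.454,-.2355,.008],-90)
s=snap('wrist','w26');
E
```

```text
clock: 44.38
tool_pos: [0.4611, -0.2342, 0.0218]
orientation: [164.0, 89.5, -15.7]
force: [1.1, 1.4, 0.5]
opening: 0.0596
t 44.38 tcp [ 0.4611 -0.2342  0.0218] units [-0.12 -0.02 -0.23] op 0.0596 F [1.1 1.4 0.5]
jaw -89.6 rot units [ 0.03  0.09 -0.07] j6 95.3
```

View pics/w26.png

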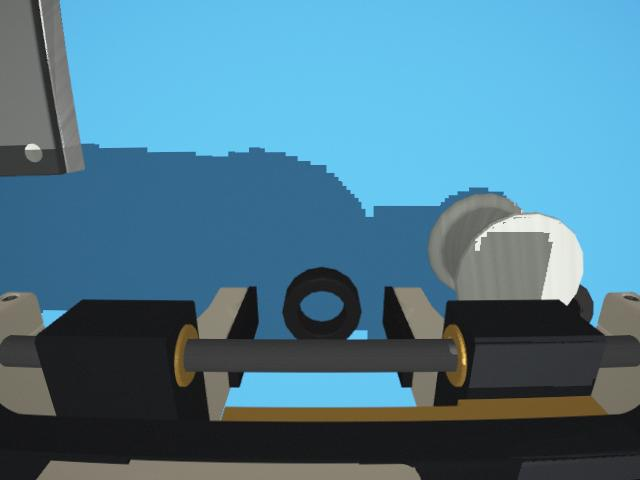

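```bash
python3 -m crank '[{"linear":[-0.09,-0.01,-0.1],"rot":[0,0,0],"hand":0.68},{"linear":[0,0,-0.1],"rot":[0,0,0],"hand":0.68},{"linear":[0,0,-0.03],"rot":[0,0,0],"hand":0.68},{"linear":[0,0,0],"rot":[0,0,0],"hand":0.68}]'
python3 - <<'E'
from h import *
plan([.455,-.2355,.008],-90)
s=snap('wrist','w26');crop('w26',240,240,400,400,'w26c',3)
E
```

```text
clock: 44.92
tool_pos: [0.457, -0.2351, 0.0099]
orientation: [166.5, 89.3, -13.1]
force: [0.5, 0.9, -0.2]
opening: 0.0594
t 44.92 tcp [ 0.457  -0.2351  0.0099] units [-0.03 -0.01 -0.03] op 0.0594 F [ 0.5  0.9 -0.2]
jaw -89.6 rot units [ 0.03  0.14 -0.08] j6 95.5
scale 3
```

View pics/w26c.png

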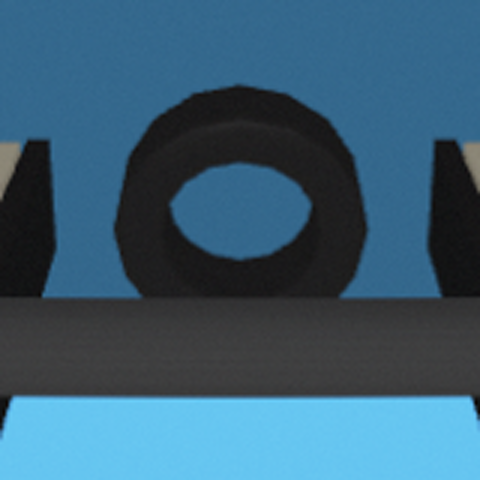

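```bash
python3 -m crank '[{"linear":[-0.025,0,-0.03],"rot":[0,0,0],"hand":0.68},{"linear":[0,0,0],"rot":[0,0,0],"hand":0.3},{"linear":[0,0,0],"rot":[0,0,0],"hand":0.2},{"linear":[0,0,0],"rot":[0,0,0],"hand":0.2},{"linear":[0,0,0],"rot":[0,0,0],"hand":0.2},{"linear":[0,0,0.3],"rot":[0,0,0],"hand":0.2},{"linear":[0,0,0.6],"rot":[0,0,0],"hand":0.2},{"linear":[0,0,0.8],"rot":[0,0,0],"hand":0.2},{"linear":[0.1,0.2,0.8],"rot":[0,0,0],"hand":0.2},{"linear":[0.3,0.6,0.6],"rot":[0,0,0],"hand":0.2},{"linear":[0.4,0.8,0],"rot":[0,0,0],"hand":0.2},{"linear":[0.4,0.8,0],"rot":[0,0,0],"hand":0.2},{"linear":[0.4,0.8,0],"rot":[0,0,0],"hand":0.2},{"linear":[0.4,0.8,0],"rot":[0,0,0],"hand":0.2},{"linear":[0.4,0.6,0],"rot":[0,0,0],"hand":0.2},{"linear":[0.2,0.3,0],"rot":[0,0,0],"hand":0.2},{"linear":[0,0,0],"rot":[0,0,0],"hand":0.2}]'
python3 - <<'E'
from h import *
plan([.6105,.0608,.15],-90)
snap('wrist','w27')
E
```

```text
clock: 47.1
tool_pos: [0.6121, 0.0692, 0.2001]
orientation: [175.8, 89.3, -4.0]
force: [-0.7, -0.3, -0.5]
opening: 0.0384
t 47.1 tcp [0.6121 0.0692 0.2001] units [-0.03 -0.14 -0.84] op 0.0384 F [-0.7 -0.3 -0.5]
jaw -89.8 rot units [ 0.01  0.14 -0.05] j6 65.3
```

View pics/w27.png

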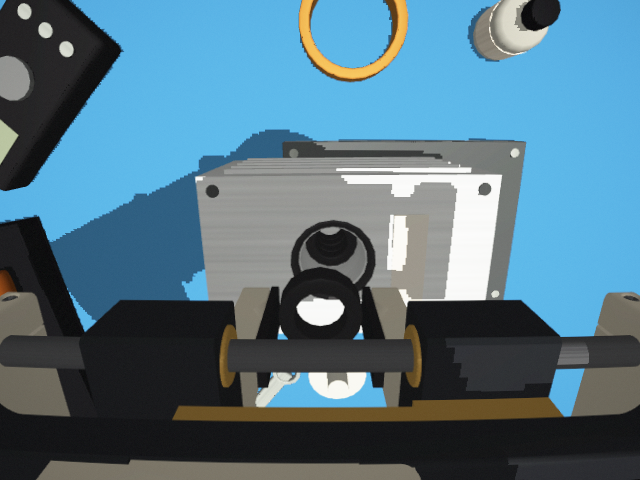

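```bash
python3 -m crank '[{"linear":[-0.03,-0.1,-0.3],"rot":[0,0.1,0],"hand":0.2},{"linear":[0,0,-0.35],"rot":[0,0,0],"hand":0.2},{"linear":[0,0,-0.1],"rot":[0,0,0],"hand":0.2},{"linear":[0,0,0],"rot":[0,0,0],"hand":0.2}]'
python3 - <<'E'
from h import *
plan([.611,.0608,.1355],-90)
E
```

```text
clock: 47.65
tool_pos: [0.6069, 0.0576, 0.152]
orientation: [70.1, 89.9, -110.0]
force: [1.2, -0.4, -0.6]
opening: 0.0382
t 47.65 tcp [0.6069 0.0576 0.152 ] units [ 0.07  0.05 -0.27] op 0.0382 F [ 1.2 -0.4 -0.6]
jaw -90.0 rot units [ 0.01 -0.    0.01] j6 66.1
```

```bash
python3 -m crank '[{"linear":[0.07,0.055,0],"rot":[0,0,0],"hand":0.2},{"linear":[0,0,0],"rot":[0,0,0],"hand":0.2}]'
python3 - <<'E'
from h import *
plan([.611,.0608,.1355],-90)
snap('wrist','w28');crop('w28',220,170,420,400,'w28c',2.6)
E
```

```text
clock: 47.9
tool_pos: [0.6119, 0.0606, 0.1531]
orientation: [146.5, 89.9, -33.6]
force: [-0.3, -0.9, -0.4]
opening: 0.0385
t 47.9 tcp [0.6119 0.0606 0.1531] units [-0.01  0.   -0.29] op 0.0385 F [-0.3 -0.9 -0.4]
jaw -90.1 rot units [0.01 0.01 0.01] j6 66.0
scale 2.6
```

View pics/w28c.png

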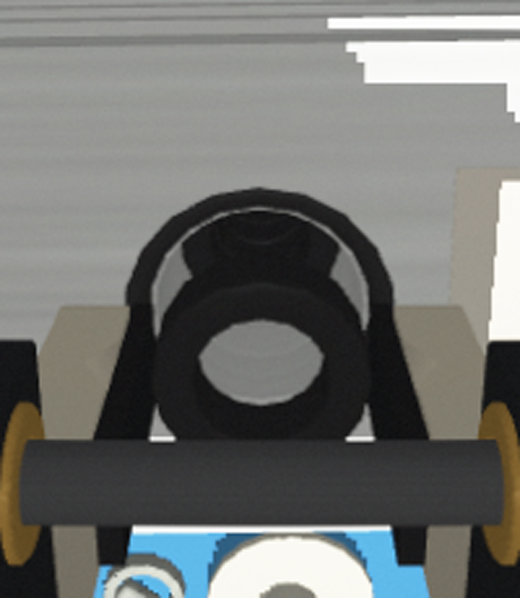

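Good, same alignment (front-edge gap as before).

```bash
python3 -m crank '[{"linear":[-0.01,0,-0.13],"rot":[0,0,0],"hand":0.2},{"linear":[0,0,-0.13],"rot":[0,0,0],"hand":0.2},{"linear":[0,0,-0.02],"rot":[0,0,0],"hand":0.2}]'
python3 - <<'E'
from h import *
plan([.611,.0608,.1355],-90)
E
```

```text
clock: 48.32
tool_pos: [0.6111, 0.0609, 0.1355]
orientation: [173.4, 89.9, -6.7]
force: [0.6, -0.6, -0.1]
opening: 0.0386
t 48.33 tcp [0.6111 0.0609 0.1355] units [-0. -0. -0.] op 0.0386 F [ 0.6 -0.6 -0.1]
jaw -90.1 rot units [0.   0.02 0.01] j6 66.0
```

```bash
python3 -m crank '[{"linear":[0,0,0],"rot":[0,0,0],"hand":0.65},{"linear":[0,0,0],"rot":[0,0,0],"hand":0.65},{"linear":[0,0,0],"rot":[0,0,0],"hand":0.65},{"linear":[0,0,0.3],"rot":[0,0,0],"hand":0.65},{"linear":[0,0,0.7],"rot":[0,0,0],"hand":0.65},{"linear":[0,-0.4,0.4],"rot":[0,0,0],"hand":0.65},{"linear":[0,0,0],"rot":[0,0,0],"hand":0.65}]'
python3 - <<'E'
from h import *
plan([.44,-.35,.12],-60)
snap('wrist','w29');crop('w29',220,180,340,290,'w29c',4)
E
```

```text
clock: 49.2
tool_pos: [0.6112, 0.0365, 0.2224]
orientation: [158.4, 89.9, -21.6]
force: [-0.0, 0.6, -0.0]
opening: 0.0572
t 49.2 tcp [0.6112 0.0365 0.2224] units [-2.85 -6.44 -1.71] op 0.0572 F [-0.   0.6 -0. ]
jaw -90.0 rot units [0.   0.03 6.  ] j6 68.2
scale 4
```

View pics/w29c.png

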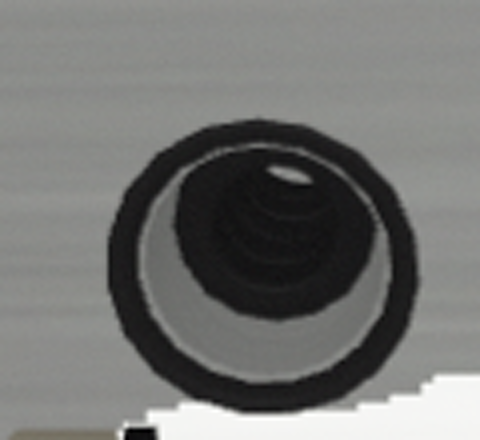

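Five in, flat. To the last one.

```bash
python3 -m crank '[{"linear":[-0.1,-0.4,0],"rot":[0,0,0.3],"hand":0.65},{"linear":[-0.3,-0.7,0],"rot":[0,0,0.6],"hand":0.65},{"linear":[-0.35,-0.8,0],"rot":[0,0,0.6],"hand":0.65},{"linear":[-0.35,-0.8,0],"rot":[0,0,0.6],"hand":0.65},{"linear":[-0.35,-0.8,0],"rot":[0,0,0.6],"hand":0.65},{"linear":[-0.35,-0.8,-0.2],"rot":[0,0,0.6],"hand":0.65},{"linear":[-0.35,-0.8,-0.3],"rot":[0,0,0.6],"hand":0.65},{"linear":[-0.35,-0.7,-0.4],"rot":[0,0,0.6],"hand":0.65},{"linear":[-0.35,-0.5,-0.5],"rot":[0,0,0.6],"hand":0.65},{"linear":[-0.1,-0.2,-0.2],"rot":[0,0,0.6],"hand":0.65},{"linear":[0,0,0],"rot":[0,0,0.3],"hand":0.65},{"linear":[0,0,0],"rot":[0,0,0],"hand":0.65}]'
python3 - <<'E'
from h import *
plan([.451,-.3555,.008],-60)
s=snap('wrist','w30');
E
```

```text
clock: 50.75
tool_pos: [0.4234, -0.3566, 0.1094]
orientation: [-37.3, 89.2, 173.8]
force: [0.4, -0.4, -0.3]
opening: 0.0571
t 50.75 tcp [ 0.4234 -0.3566  0.1094] units [ 0.46  0.02 -1.69] op 0.0571 F [ 0.4 -0.4 -0.3]
jaw -58.9 rot units [-0.02 -0.15 -0.23] j6 140.7
```

View pics/w30.png

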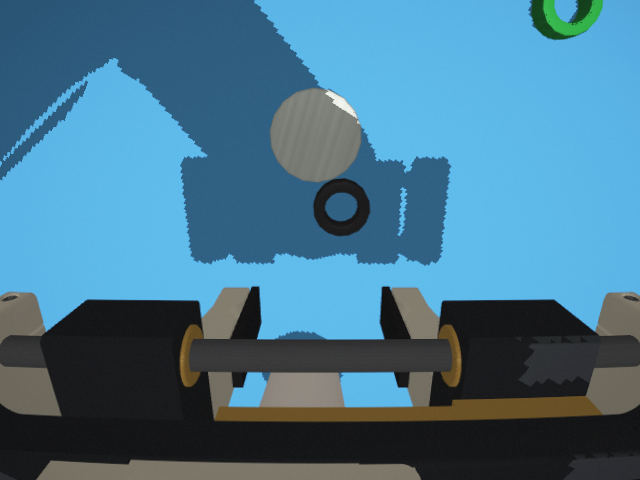

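```bash
python3 - <<'E'
from h import *
s=load('w30'); T=s['wc']@np.linalg.inv(np.array(s['hand_eye']))
p=pz(s,342,207,.014); print(p, p+T[:3,:3]@np.array([0,-.0013,.002]), T[:3,:3])
t=load('top0'); 
for u,v in [(468,322),(451,322),(484,322)]: print('cup',pz(t,u,v,.085))
E
```

```text
[ 0.45326435 -0.35750072  0.014     ] [ 0.45088047 -0.35742251  0.01403157] [[-0.01319594  0.51714567 -0.85579567]
 [ 0.00142691 -0.85585958 -0.51720629]
 [-0.99991191 -0.00804617  0.01055595]]
cup [ 0.30846219 -0.40693229  0.085     ]
cup [ 0.30834134 -0.36147473  0.085     ]
cup [ 0.30859257 -0.44959106  0.085     ]
```

```bash
python3 -m crank '[{"linear":[0.25,0,-0.3],"rot":[0,-0.1,-0.2],"hand":0.65},{"linear":[0.2,0,-0.5],"rot":[0,0,0],"hand":0.65},{"linear":[0,0,-0.4],"rot":[0,0,0],"hand":0.65},{"linear":[0,0,-0.15],"rot":[0,0,0],"hand":0.65},{"linear":[0,0,0],"rot":[0,0,0],"hand":0.65}]'
python3 - <<'E'
from h import *
plan([.451,-.357,.008],-60)
s=snap('wrist','w31');
E
```

```text
clock: 51.42
tool_pos: [0.4566, -0.354, 0.0305]
orientation: [128.1, 89.8, -21.6]
force: [-1.1, 0.1, -0.1]
opening: 0.057
t 51.42 tcp [ 0.4566 -0.354   0.0305] units [-0.09 -0.05 -0.37] op 0.057 F [-1.1  0.1 -0.1]
jaw -59.7 rot units [ 0.02  0.04 -0.05] j6 138.6
```

View pics/w31.png

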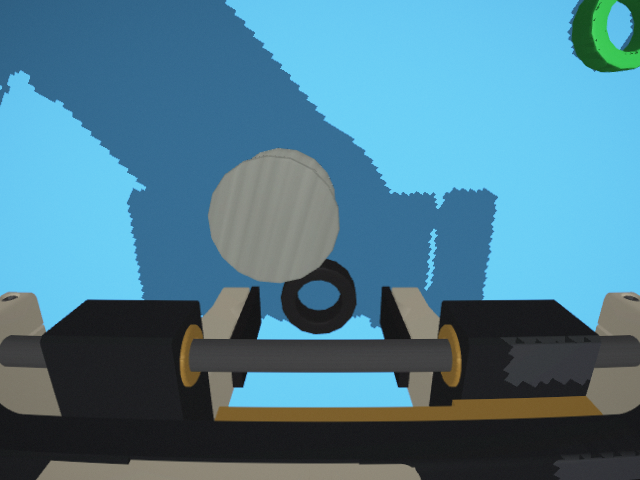

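```bash
python3 -m crank '[{"linear":[-0.065,-0.035,-0.15],"rot":[0,0,0],"hand":0.65},{"linear":[0,0,-0.15],"rot":[0,0,0],"hand":0.65},{"linear":[0,0,-0.06],"rot":[0,0,0],"hand":0.65},{"linear":[0,0,0],"rot":[0,0,0],"hand":0.65}]'
python3 - <<'E'
from h import *
plan([.4525,-.3563,.008],-60)
s=snap('wrist','w32');crop('w32',200,180,400,400,'w32c',2.6)
E
```

```text
clock: 51.98
tool_pos: [0.4536, -0.357, 0.01]
orientation: [128.1, 89.5, -21.6]
force: [0.5, -0.2, 0.5]
opening: 0.0566
t 51.98 tcp [ 0.4536 -0.357   0.01  ] units [-0.02  0.01 -0.03] op 0.0566 F [ 0.5 -0.2  0.5]
jaw -59.8 rot units [ 0.03  0.09 -0.05] j6 139.0
scale 2.6
```

View pics/w32c.png

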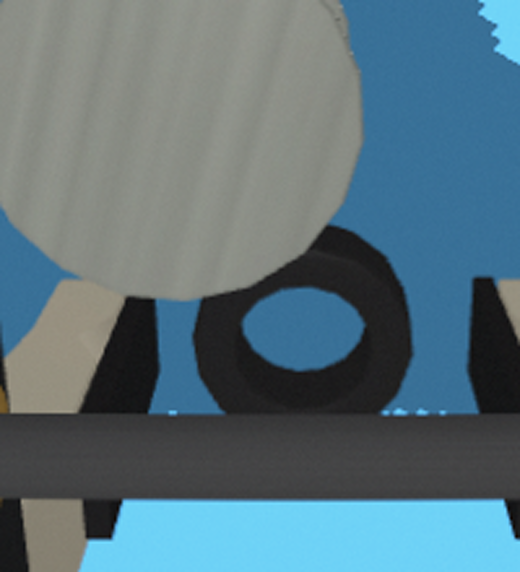

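```bash
python3 -m crank '[{"linear":[-0.005,0,-0.03],"rot":[0,0,0],"hand":0.65},{"linear":[0,0,0],"rot":[0,0,0],"hand":0.3},{"linear":[0,0,0],"rot":[0,0,0],"hand":0.2},{"linear":[0,0,0],"rot":[0,0,0],"hand":0.2},{"linear":[0,0,0],"rot":[0,0,0],"hand":0.2},{"linear":[0,0,0.3],"rot":[0,0,0],"hand":0.2},{"linear":[0,0,0.6],"rot":[0,0,0],"hand":0.2},{"linear":[0,0,0.8],"rot":[0,0,0],"hand":0.2},{"linear":[0,0,0.8],"rot":[0,0,0],"hand":0.2},{"linear":[0.2,0.4,0.7],"rot":[0,0,-0.6],"hand":0.2},{"linear":[0.3,0.7,0.2],"rot":[0,0,-0.6],"hand":0.2},{"linear":[0.3,0.8,0],"rot":[0,0,-0.6],"hand":0.2},{"linear":[0.3,0.8,0],"rot":[0,0,-0.6],"hand":0.2},{"linear":[0.3,0.8,0],"rot":[0,0,-0.6],"hand":0.2},{"linear":[0.3,0.8,0],"rot":[0,0,-0.6],"hand":0.2},{"linear":[0.3,0.8,0],"rot":[0,0,-0.6],"hand":0.2},{"linear":[0.3,0.8,0],"rot":[0,0,-0.6],"hand":0.2},{"linear":[0.3,0.7,0],"rot":[0,0,-0.6],"hand":0.2},{"linear":[0.1,0.3,0],"rot":[0,0,-0.6],"hand":0.2},{"linear":[0,0,0],"rot":[0,0,0],"hand":0.2}]'
python3 - <<'E'
from h import *
plan([.611,.0608,.15],-90)
snap('wrist','w33')
E
```

```text
clock: 54.52
tool_pos: [0.6159, 0.0721, 0.2192]
orientation: [151.1, 89.5, -29.8]
force: [-1.1, -0.9, -2.0]
opening: 0.0385
t 54.52 tcp [0.6159 0.0721 0.2192] units [-0.08 -0.19 -1.15] op 0.0385 F [-1.1 -0.9 -2. ]
jaw -90.9 rot units [0.05 0.09 0.17] j6 64.0
```

View pics/w33.png

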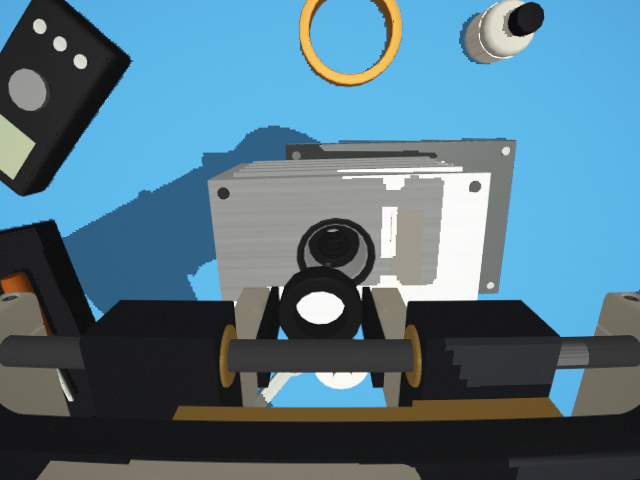

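```bash
python3 -m crank '[{"linear":[-0.08,-0.14,-0.4],"rot":[0,0.1,0.17],"hand":0.2},{"linear":[0,0,-0.5],"rot":[0,0,0],"hand":0.2},{"linear":[0,0,-0.15],"rot":[0,0,0],"hand":0.2},{"linear":[0,0,0],"rot":[0,0,0],"hand":0.2}]'
python3 - <<'E'
from h import *
plan([.611,.0608,.1355],-90)
E
```

```text
clock: 55.08
tool_pos: [0.6101, 0.0596, 0.1564]
orientation: [93.4, 89.8, -86.6]
force: [0.1, 0.8, -0.4]
opening: 0.0387
t 55.08 tcp [0.6101 0.0596 0.1564] units [ 0.02  0.02 -0.35] op 0.0387 F [ 0.1  0.8 -0.4]
jaw -89.9 rot units [ 0.05  0.   -0.01] j6 66.0
```

```bash
python3 -m crank '[{"linear":[0.01,0.02,-0.08],"rot":[0,0,0],"hand":0.2},{"linear":[0,0,0],"rot":[0,0,0],"hand":0.2}]'
python3 - <<'E'
from h import *
plan([.611,.0608,.1355],-90)
snap('wrist','w34');crop('w34',220,170,420,400,'w34c',2.6)
E
```

```text
clock: 55.32
tool_pos: [0.6116, 0.0607, 0.1533]
orientation: [129.1, 89.7, -50.9]
force: [0.2, -0.3, -1.0]
opening: 0.0384
t 55.33 tcp [0.6116 0.0607 0.1533] units [-0.01  0.   -0.3 ] op 0.0384 F [ 0.2 -0.3 -1. ]
jaw -89.9 rot units [ 0.04  0.03 -0.01] j6 65.9
scale 2.6
```

View pics/w34c.png

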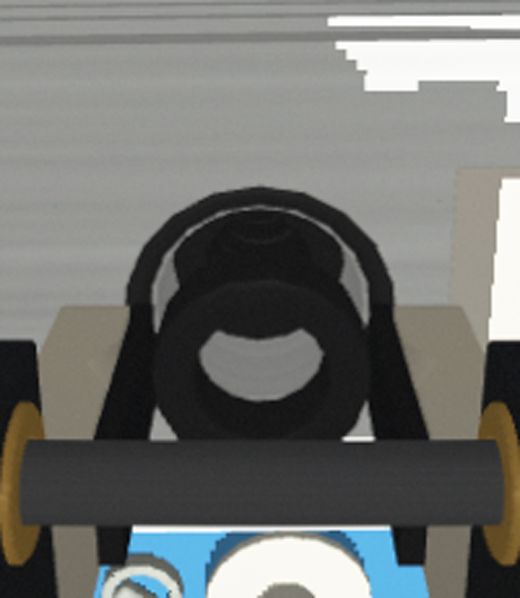

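```bash
python3 -m crank '[{"linear":[-0.01,0,-0.13],"rot":[0,0,0],"hand":0.2},{"linear":[0,0,-0.13],"rot":[0,0,0],"hand":0.2},{"linear":[0,0,-0.03],"rot":[0,0,0],"hand":0.2}]'
python3 - <<'E'
from h import *
plan([.611,.0608,.1355],-90)
E
```

```text
clock: 55.75
tool_pos: [0.6115, 0.0611, 0.1358]
orientation: [148.7, 89.7, -31.3]
force: [1.3, 0.0, -0.3]
opening: 0.0386
t 55.75 tcp [0.6115 0.0611 0.1358] units [-0.01 -0.01 -0.  ] op 0.0386 F [ 1.3  0.  -0.3]
jaw -89.9 rot units [ 0.03  0.05 -0.02] j6 65.9
```

```bash
python3 -m crank '[{"linear":[0,0,0],"rot":[0,0,0],"hand":0.65},{"linear":[0,0,0],"rot":[0,0,0],"hand":0.65},{"linear":[0,0,0],"rot":[0,0,0],"hand":0.65},{"linear":[0,0,0.3],"rot":[0,0,0],"hand":0.65},{"linear":[0,0,0.7],"rot":[0,0,0],"hand":0.65},{"linear":[0,-0.4,0.4],"rot":[0,0,0],"hand":0.65},{"linear":[0,0,0],"rot":[0,0,0],"hand":0.65}]'
python3 - <<'E'
from h import *
plan([.43,.048,.12],-90)
s=snap('wrist','w35');crop('w35',220,180,340,290,'w35c',4)
E
```

```text
clock: 56.62
tool_pos: [0.6117, 0.0367, 0.2226]
orientation: [145.4, 89.7, -34.5]
force: [-0.3, 0.3, -0.5]
opening: 0.057
t 56.62 tcp [0.6117 0.0367 0.2226] units [-3.03  0.19 -1.71] op 0.057 F [-0.3  0.3 -0.5]
jaw -89.9 rot units [ 0.04  0.06 -0.03] j6 68.1
scale 4
```

View pics/w35c.png

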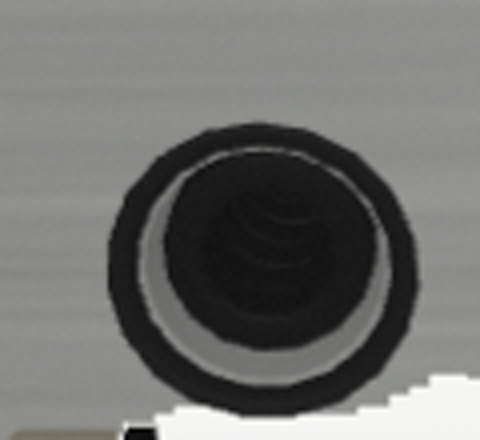

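```bash
python3 - <<'E'
from h import *
s=load('w35')
for u,v in [(263+0,183),(0,0)][:1]: pass
for x,y in [(185,240),(355,240),(270,165),(270,335),(140,400)]:
    print(pd(s,220+x/4,180+y/4).round(4))
E
python3 -m crank '[{"linear":[-0.4,0.05,0],"rot":[0,0,0],"hand":0.55},{"linear":[-0.7,0.05,0],"rot":[0,0,0],"hand":0.55},{"linear":[-0.8,0.05,0],"rot":[0,0,0],"hand":0.55},{"linear":[-0.7,0.05,-0.2],"rot":[0,0,0],"hand":0.55},{"linear":[-0.5,0,-0.5],"rot":[0,0,0],"hand":0.55},{"linear":[-0.3,0,-0.5],"rot":[0,0,0],"hand":0.55},{"linear":[0,0,-0.3],"rot":[0,0,0],"hand":0.55},{"linear":[0,0,0],"rot":[0,0,0],"hand":0.55}]'
python3 - <<'E'
from h import *
plan([.43,.048,.02],-90)
s=snap('wrist','w36');snap('scene','s4')
E
```

```text
[0.6118 0.0749 0.118 ]
[0.6124 0.0433 0.1196]
[0.6263 0.0588 0.1183]
[0.5934 0.0594 0.119 ]
[0.5843 0.0828 0.1287]
clock: 57.68
tool_pos: [0.3968, 0.0502, 0.121]
orientation: [46.4, 89.6, -133.5]
force: [0.3, -0.6, 0.1]
opening: 0.048
t 57.67 tcp [0.3968 0.0502 0.121 ] units [ 0.55 -0.04 -1.68] op 0.048 F [ 0.3 -0.6  0.1]
jaw -89.8 rot units [ 0.06 -0.06 -0.03] j6 54.1
```

View pics/w36.png

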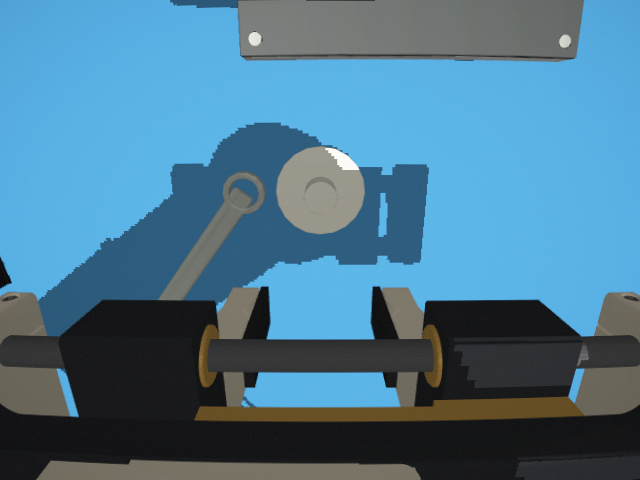

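View pics/s4.png

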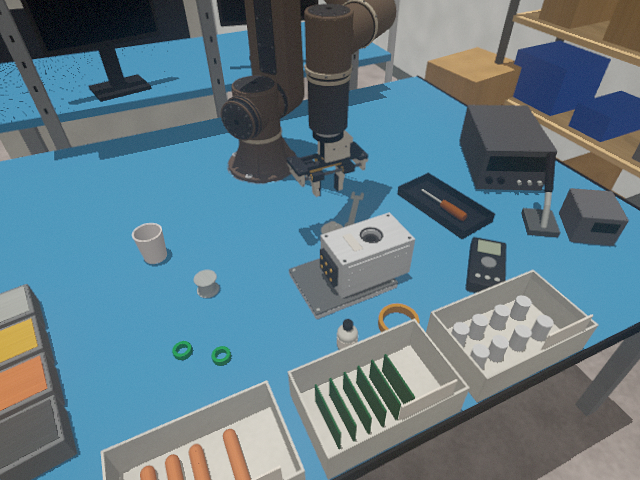

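```bash
python3 - <<'E'
from h import *
s=load('w36'); b=np.array([-.002,.0013,0])
print(pz(s,320,197,.037)+b,pz(s,320.5,190.5,.015)+b)
crop('w36',260,130,380,250,'w36c',5)
E
```

```text
[0.4304592  0.04987341 0.037     ] [0.43067171 0.04936515 0.015     ]
scale 5
```

View pics/w36c.png

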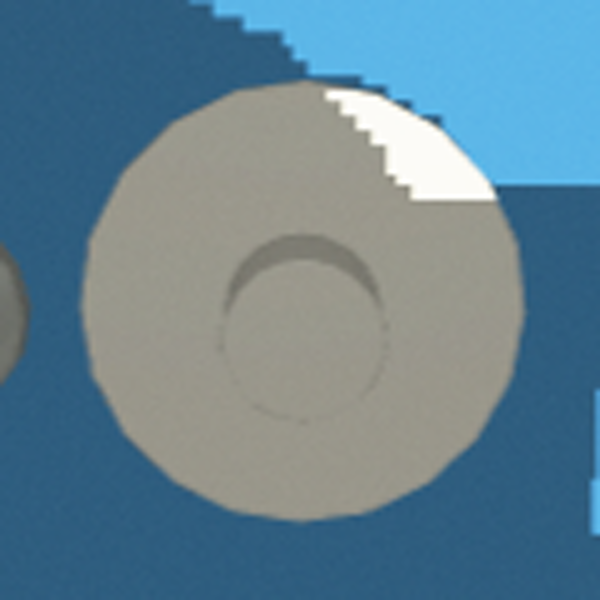

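```bash
python3 -m crank '[{"linear":[0.3,-0.02,-0.3],"rot":[0,0,0],"hand":0.55},{"linear":[0.25,0,-0.5],"rot":[0,0,0],"hand":0.55},{"linear":[0,0,-0.4],"rot":[0,0,0],"hand":0.55},{"linear":[0,0,-0.2],"rot":[0,0,0],"hand":0.55},{"linear":[0,0,0],"rot":[0,0,0],"hand":0.55}]'
python3 - <<'E'
from h import *
plan([.4302,.049,.0175],-90)
s=snap('wrist','w37');
E
```

```text
clock: 58.4
tool_pos: [0.4369, 0.0518, 0.0399]
orientation: [167.9, 89.8, -11.9]
force: [-0.0, -0.2, 0.6]
opening: 0.048
t 58.4 tcp [0.4369 0.0518 0.0399] units [-0.11 -0.05 -0.37] op 0.048 F [-0.  -0.2  0.6]
jaw -89.8 rot units [ 0.01  0.05 -0.04] j6 57.2
```

View pics/w37.png

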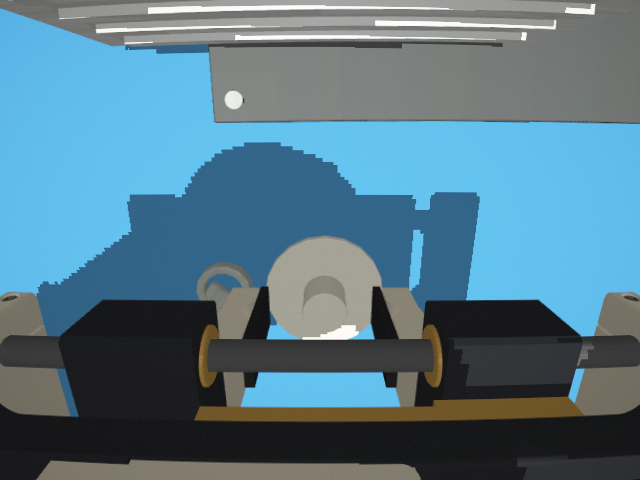

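```bash
python3 - <<'E'
from h import *
s=load('w37'); b=np.array([-.002,.0013,0])
print(pz(s,324,311,.037)+b)
E
python3 -m crank '[{"linear":[-0.1,-0.045,-0.1],"rot":[0,0,0],"hand":0.55},{"linear":[0,0,-0.13],"rot":[0,0,0],"hand":0.55},{"linear":[0,0,-0.08],"rot":[0,0,0],"hand":0.55},{"linear":[0,0,0],"rot":[0,0,0],"hand":0.55}]'
python3 - <<'E'
from h import *
plan([.4302,.049,.0175],-90)
s=snap('wrist','w38');crop('w38',200,180,440,400,'w38c',2.5)
E
```

```text
[0.43128807 0.04991075 0.037     ]
clock: 58.95
tool_pos: [0.4318, 0.0499, 0.0226]
orientation: [-169.1, 89.5, 11.1]
force: [0.5, 0.0, 0.3]
opening: 0.0481
t 58.95 tcp [0.4318 0.0499 0.0226] units [-0.03 -0.01 -0.09] op 0.0481 F [0.5 0.  0.3]
jaw -89.8 rot units [-0.02  0.1  -0.04] j6 57.0
scale 2.5
```

View pics/w38c.png

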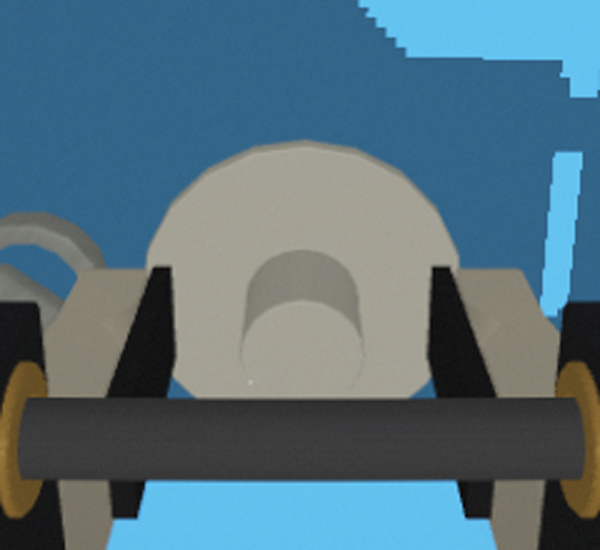

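```bash
python3 -m crank '[{"linear":[-0.01,0,-0.08],"rot":[0,0,0],"hand":0.55},{"linear":[0,0,0],"rot":[0,0,0],"hand":0.3},{"linear":[0,0,0],"rot":[0,0,0],"hand":0},{"linear":[0,0,0],"rot":[0,0,0],"hand":0},{"linear":[0,0,0],"rot":[0,0,0],"hand":0},{"linear":[0,0,0],"rot":[0,0,0],"hand":0},{"linear":[0,0,0.3],"rot":[0,0,0],"hand":0},{"linear":[0,0,0.6],"rot":[0,0,0],"hand":0},{"linear":[0,0,0.8],"rot":[0,0,0],"hand":0},{"linear":[0,0,0.8],"rot":[0,0,0],"hand":0},{"linear":[0,0,0.6],"rot":[0,0,0],"hand":0},{"linear":[0,0,0],"rot":[0,0,0],"hand":0}]'
python3 - <<'E'
from h import *
plan([.610,.0608,.2],-90)
s=snap('wrist','w39')
E
```

```text
clock: 60.5
tool_pos: [0.4298, 0.049, 0.2096]
orientation: [-172.1, 89.5, 8.1]
force: [-0.3, -0.1, -0.4]
opening: 0.0206
t 60.5 tcp [0.4298 0.049  0.2096] units [ 3.    0.2  -0.16] op 0.0206 F [-0.3 -0.1 -0.4]
jaw -89.8 rot units [-0.01  0.09 -0.04] j6 57.1
```

View pics/w39.png

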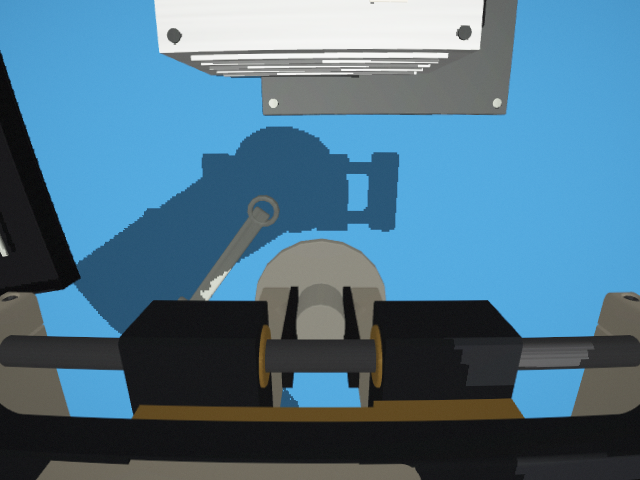

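```bash
python3 -m crank '[{"linear":[0.3,0.1,0],"rot":[0,0,0],"hand":0},{"linear":[0.6,0.1,0],"rot":[0,0,0],"hand":0},{"linear":[0.7,0,0],"rot":[0,0,0],"hand":0},{"linear":[0.7,0,0],"rot":[0,0,0],"hand":0},{"linear":[0.4,0,0],"rot":[0,0,0],"hand":0},{"linear":[0.1,0,0],"rot":[0,0,0],"hand":0},{"linear":[0,0,0],"rot":[0,0,0],"hand":0}]'
python3 - <<'E'
from h import *
plan([.610,.0608,.165],-90)
s=snap('wrist','w40')
E
```

```text
clock: 61.42
tool_pos: [0.6024, 0.0604, 0.196]
orientation: [30.0, 89.4, -149.8]
force: [-0.5, 0.1, 0.3]
opening: 0.0207
t 61.42 tcp [0.6024 0.0604 0.196 ] units [ 0.13  0.01 -0.52] op 0.0207 F [-0.5  0.1  0.3]
jaw -89.8 rot units [ 0.06 -0.1  -0.04] j6 66.0
```

View pics/w40.png

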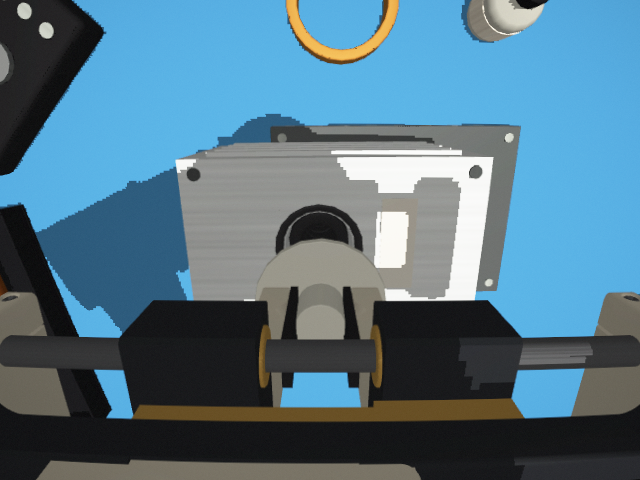

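```bash
python3 - <<'E'
from h import *
s=load('w40'); z=T_tool()[2,3]
for dz in (-.0025,-.0075): print('flange front ctr x',pz(s,320.5,239.5,z+dz)[0]-.032)
print('lip', pz(s,319,205,.134)-[.0285,0,0], 'L/R', pz(s,275.5,243,.134)[1],pz(s,362.5,243,.134)[1], 'flange y',(pz(s,256,285,z-.0025)[1]+pz(s,385,285,z-.0025)[1])/2, 'tcp',T_tool()[:3,3])
crop('w40',240,190,400,350,'w40c',3.7)
E
```

```text
flange front ctr x 0.6033599151701604
flange front ctr x 0.601706131966555
lip [0.6090239  0.05956241 0.134     ] L/R 0.08650028058240705 0.032356998754490204 flange y 0.05893157323905535 tcp [0.60196785 0.0604093  0.1960607 ]
scale 3.7
```

View pics/w40c.png

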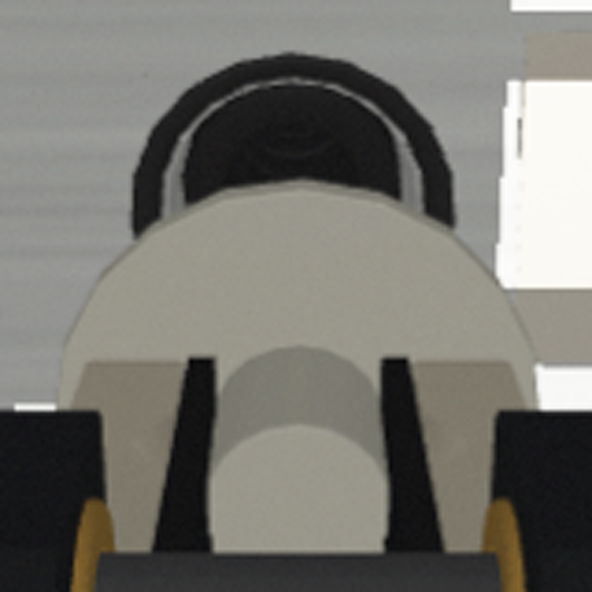

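```bash
python3 -m crank '[{"linear":[0.12,0.01,-0.2],"rot":[0,-0.1,0],"hand":0},{"linear":[0,0,-0.3],"rot":[0,0,0],"hand":0},{"linear":[0,0,-0.1],"rot":[0,0,0],"hand":0},{"linear":[0,0,0],"rot":[0,0,0],"hand":0}]'
python3 - <<'E'
from h import *
plan([.6095,.0609,.1415],-90)
E
```

```text
clock: 61.98
tool_pos: [0.6081, 0.0615, 0.1588]
orientation: [115.6, 89.7, -64.1]
force: [0.9, -0.9, -0.2]
opening: 0.0208
t 61.98 tcp [0.6081 0.0615 0.1588] units [ 0.02 -0.01 -0.29] op 0.0208 F [ 0.9 -0.9 -0.2]
jaw -89.7 rot units [ 0.05  0.02 -0.06] j6 65.9
```

```bash
python3 -m crank '[{"linear":[0.015,-0.01,-0.08],"rot":[0,0,0],"hand":0},{"linear":[0,0,-0.08],"rot":[0,0,0],"hand":0},{"linear":[0,0,0],"rot":[0,0,0],"hand":0}]'
python3 - <<'E'
from h import *
plan([.6095,.0609,.1415],-90)
snap('wrist','w41')
E
```

```text
clock: 62.35
tool_pos: [0.6095, 0.0611, 0.1499]
orientation: [139.2, 89.7, -40.5]
force: [0.1, -0.5, -0.6]
opening: 0.0206
t 62.35 tcp [0.6095 0.0611 0.1499] units [-0.   -0.   -0.14] op 0.0206 F [ 0.1 -0.5 -0.6]
jaw -89.7 rot units [ 0.04  0.05 -0.06] j6 66.0
```

View pics/w41.png

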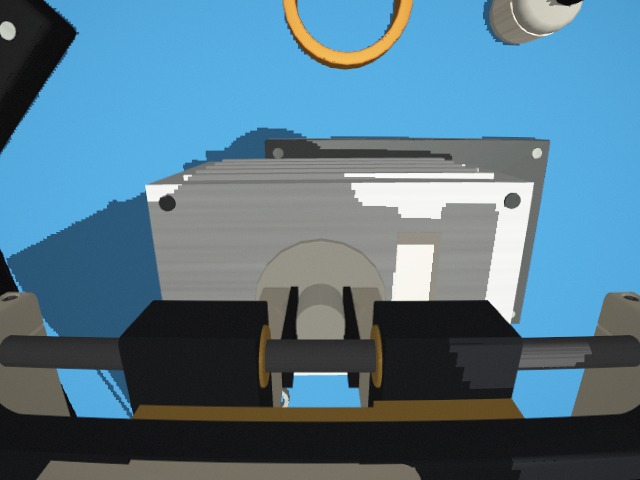

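Continue down.

```bash
python3 -m crank '[{"linear":[0,0,-0.06],"rot":[0,0,0],"hand":0},{"linear":[0,0,-0.05],"rot":[0,0,0],"hand":0},{"linear":[0,0,0],"rot":[0,0,0],"hand":0}]'
python3 - <<'E'
from h import *
plan([.6095,.0609,.1415],-90)
E
python3 -m crank '[{"linear":[0,0,-0.04],"rot":[0,0,0],"hand":0},{"linear":[0,0,0],"rot":[0,0,0],"hand":0}]'
python3 - <<'E'
from h import *
plan([.6095,.0609,.1415],-90)
E
```

```text
clock: 62.78
tool_pos: [0.6098, 0.0611, 0.1434]
orientation: [145.3, 89.7, -34.4]
force: [0.1, 0.3, -0.0]
opening: 0.0206
t 62.77 tcp [0.6098 0.0611 0.1434] units [-0.01 -0.   -0.03] op 0.0206 F [ 0.1  0.3 -0. ]
jaw -89.7 rot units [ 0.04  0.06 -0.06] j6 66.0
clock: 63.02
tool_pos: [0.6103, 0.0612, 0.1421]
orientation: [150.8, 89.6, -28.9]
force: [-0.7, 0.0, -1.4]
opening: 0.0204
t 63.02 tcp [0.6103 0.0612 0.1421] units [-0.01 -0.   -0.01] op 0.0204 F [-0.7  0.  -1.4]
jaw -89.6 rot units [ 0.04  0.07 -0.07] j6 66.0
```

```bash
python3 -m crank '[{"linear":[-0.01,0,-0.04],"rot":[0,0,0],"hand":0},{"linear":[0,0,-0.04],"rot":[0,0,0],"hand":0}]'
python3 - <<'E'
from h import *
plan([.6095,.0609,.1415],-90)
E
python3 -m crank '[{"linear":[0,0,-0.05],"rot":[0,0,0],"hand":0},{"linear":[0,0,-0.05],"rot":[0,0,0],"hand":0}]'
python3 - <<'E'
from h import *
plan([.6095,.0609,.1415],-90)
snap('wrist','w42')
E
```

```text
clock: 63.28
tool_pos: [0.6105, 0.0611, 0.1418]
orientation: [158.4, 89.4, -21.2]
force: [-10.5, 1.7, 21.7]
opening: 0.0207
t 63.27 tcp [0.6105 0.0611 0.1418] units [-0.02 -0.   -0.  ] op 0.0207 F [-10.5   1.7  21.7]
jaw -89.6 rot units [ 0.04  0.11 -0.09] j6 65.9
clock: 63.52
tool_pos: [0.6105, 0.0611, 0.1418]
orientation: [163.1, 89.2, -16.4]
force: [-10.9, 1.4, 22.0]
opening: 0.0204
t 63.52 tcp [0.6105 0.0611 0.1418] units [-0.02 -0.   -0.  ] op 0.0204 F [-10.9   1.4  22. ]
jaw -89.5 rot units [ 0.04  0.15 -0.1 ] j6 65.9
```

View pics/w42.png

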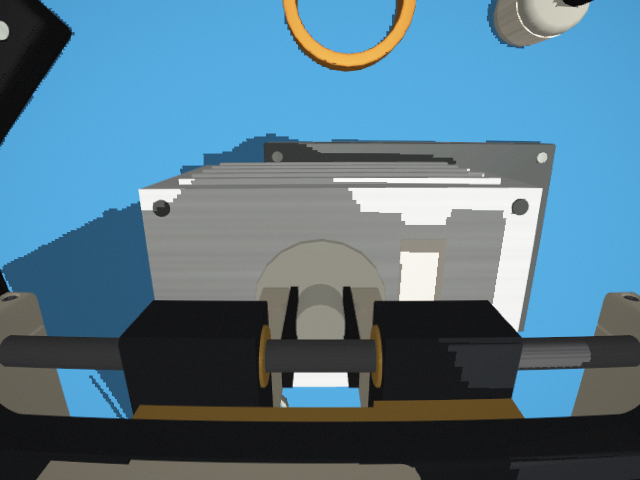

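```bash
python3 -m crank '[{"linear":[0,0,0],"rot":[0,0,0],"hand":0},{"linear":[0,0,0],"rot":[0,0,0],"hand":0.4},{"linear":[0,0,0],"rot":[0,0,0],"hand":0.4},{"linear":[0,0,0],"rot":[0,0,0],"hand":0.4},{"linear":[0,0,0.2],"rot":[0,0,0],"hand":0.4},{"linear":[0,0,0.6],"rot":[0,0,0],"hand":0.4},{"linear":[-0.4,0,0.7],"rot":[0,0,0],"hand":0.4},{"linear":[-0.3,0,0],"rot":[0,0,0],"hand":0.4},{"linear":[0,0,0],"rot":[0,0,0],"hand":0.4}]'
python3 - <<'E'
from h import *
plan([.6095,.0609,.1415],-90)
s=snap('wrist','w43');snap('scene','s5');crop('s5',300,180,460,300,'s5c',5)
E
```

```text
clock: 64.7
tool_pos: [0.5676, 0.0608, 0.236]
orientation: [162.8, 89.2, -16.6]
force: [0.1, 0.0, 0.3]
opening: 0.035
t 64.7 tcp [0.5676 0.0608 0.236 ] units [ 0.7   0.   -1.57] op 0.035 F [0.1 0.  0.3]
jaw -89.5 rot units [ 0.05  0.16 -0.1 ] j6 64.1
scale 5
```

View pics/w43.png

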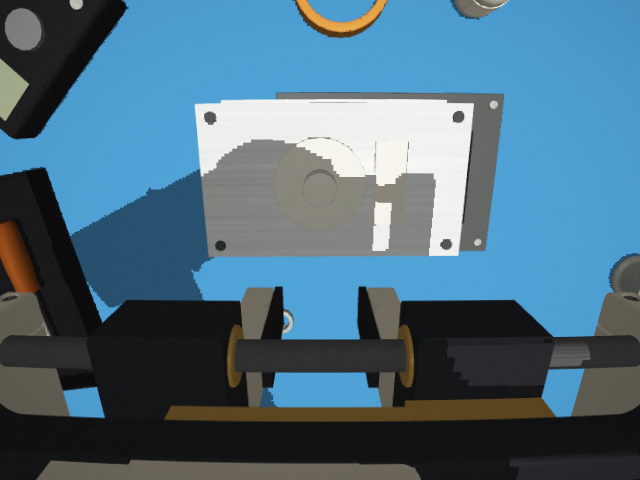

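View pics/s5c.png

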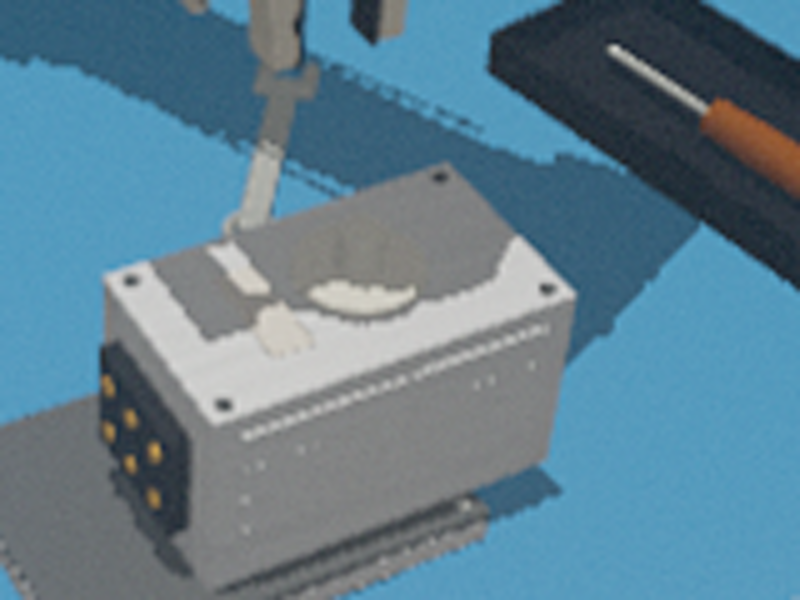

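```bash
python3 - <<'E'
from h import *
s=load('w43')
def m(u,v):
    return np.median([pd(s,u+i,v+j) for i in range(-3,4) for j in range(-3,4)],axis=0).round(4)
for n,(u,v) in dict(fF=(320,149),fB=(320,219),fL=(286,182),fR=(353,182),knob=(320,188),faceL=(240,182),faceB=(300,246),faceF=(320,118)).items(): print(n,m(u,v))
E
```

```text
fF [0.635  0.0598 0.1385]
fB [0.5866 0.0593 0.1386]
fL [0.6126 0.083  0.1387]
fR [0.613  0.0368 0.1386]
knob [0.6122 0.0597 0.1605]
faceL [0.6109 0.1167 0.1293]
faceB [0.5634 0.074  0.1296]
faceF [0.6552 0.06   0.1297]
```

View pics/s5.png

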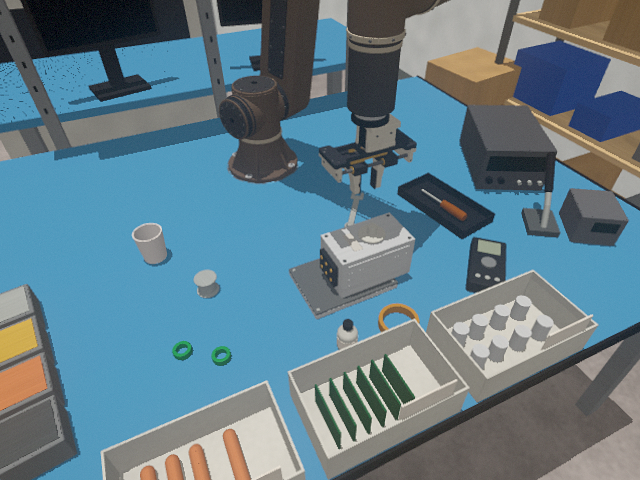

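```bash
python3 - <<'E'
from h import *
print(ticket.close_job())
E
```

```text
the job is handed in; nothing more can be done
None
```

The job is done and handed in at about 65 s of robot time. I did it in the order asked:
- **Screwdriver:** it lies in the tool tray.
- **Housing:** it tipped over the pad's edge and lies flat on the pad with the pocket facing up.
- **Cores:** all six dark ring cores were there, and they went into the pocket one by one. One had been knocked over beside the solder reel, so I took it with the gripper turned.
- **Cap:** it was pressed home with about 22 N.

**Last checks:**
- Before capping, the top core was level. It read 118–120 mm above the bench against 120 mm expected for six.
- The cap's flange top is level at 138.6 mm. That is 9.1 mm above the housing's face, against 9 mm expected when fully seated.
- The final scene picture shows the screwdriver in the tray and no dark cores left on the bench. The green rings and the other things look to be where they were, and the gripper is clear of everything.

No check failed. The wrist and top cameras disagreed by up to about 8 mm on core positions (mostly 3–5 mm). I dealt with that by lining up each core by eye in the wrist picture before gripping or releasing it.

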